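# Move the queued curved plates into the plate rack in order

## Robot

A 7-joint arm with a two-finger parallel gripper is mounted at the origin on the work surface. World frame = base frame: x ahead of the robot, y to its left, z up, the work surface at z = 0. Lengths are in mm, angles in rad, forces in N, time in s.
With the tool pointing down it reaches from about 400 to 850 mm from the base axis. Payload 4.5 kg.
Tool frame: the origin (TCP) lies midway between the tips of the shut fingers; the grasp point (between the pads) lies 19 mm behind it; z points along the fingers, y is the direction in which the jaws open and shut (so a half turn about z gives the same grasp; the last joint's range is limited). The gripper opens to 85 mm and grips with 20 to 120 N. Pads are 22 mm wide; open, the fingers measure 114 mm over their backs; the gripper's body (76 mm by 85 mm) begins 54 mm behind the grasp point. The pads swing forward as they close: fully open they stand 13 mm farther back than shut.
Start: joints at [-1.088, 0.689, -0.195, 1.565, 0.157, 0.902, -0.215], TCP at [271.163, 563.138, 231.317] pointing down, gripper open.
Joint ranges: [-3.01, 3.01], [-0.46, 2.08], [-1.47, 1.51], [0.13, 2.56], [-1, 4.14], [0.04, 2.09], [-2.66, 2.66]. Speed limits (rad/s): [2.57, 2.57, 3.14, 3.14, 3.14, 3.14, 3.14].

## Interface

Orientations are given as a rotation vector (axis times angle).
In Python, from cell import telemetry, get_image, arm gives the robot as it stands.
- The arm moves only by the tool carry_out, never from a script. Its argument "increments" is a list of rows, each an object of numbers: "x", "y", "z": the shift along the tool's x, y, z as a fraction of full scale; "wx", "wy", "wz": the turn, a rotation vector about the tool's x, y, z as a fraction of full scale. A call has 1 to 5 rows; each row is the pose to reach, as a shift and turn from the pose commanded when the call began, along the tool's axes at that moment; what a row does not reach only later rows make up. Full scale, the value 1, is 10 cm for a shift and 1.5 rad for a turn. A row lasts 1/10 s, in which the tool goes at most 50 mm and 8.59 degrees, less where a joint would pass 70% of its speed; a pose out of reach is approached as far as the arm can. A call with a number of a shift or a turn outside -1 to 1 is refused whole. A call with a gripper value outside its range is refused whole. "grip" is the closure in counts, from 0 (fully open) to 255 (shut), set as the call begins (left out, the last holds). The fingers move at their own pace and stop on an object; the grip force is fixed at half the most. Time passes only in rows, so rows that repeat a pose let the fingers close. It gives the time, the measured TCP pose, the force and the opening at its end, in the units of the state.
- telemetry.sense(): the state, without advancing time (a new reading comes with each control period).
- get_image(name): name is "scene" or "side" or "wrist"; returns a dict with "image" (400x640x3 uint8, red, green, blue), "depth" (400x640 float32, mm along the optical axis (not along the pixel's ray), 0 where there is no reading), "fx", "fy", "cx", "cy" (pixels), "k1" (the pictures are not rectified: a ray, as slopes to the right and down, at radius r is drawn at 1 + k1 r^2 times it, then the intrinsics apply), "world_to_cam" (4x4, takes a point from world to camera coordinates). Camera axes: x right, y down, z forward; pixel columns grow to the right and rows downward; lengths in mm; the calibration is good to about 2 mm. A picture is of the moment at which its call begins.
- arm.finish_job(): hands the job in, once; it reports no verdict.
The state is a dict: "time": time; "q": joint angles; "qvel": joint speeds; "joint_torque": joint torques, N m; "position": TCP position; "eef_rot": TCP orientation; "ft_force": force on the tool from outside, world axes, zero at the start; "torque": the same for the moment, N m; "finger_gap": opening from 0.0 (shut) to 1.0 (fully open).
Only numpy, scipy, OpenCV 4.12 (cv2) and the standard library are available. Lean on these libraries where they do the work, as an engineer would, in place of code of your own. Each camera call takes 0.05 s, during which the arm holds its last target.

## Task

Move the four small curved steel plates from the roller lane into the plate rack, keeping their order: the plate nearest the lane's red stop goes into the place next to the rack's red handle, the next one into the place beside it, and so on until the last stands next to the black handle. Lower each plate onto the rack floor, not dropping it, so that it stands upright, square and roughly central between the two wire hoops of its own place, either way round. Finish with all four released and at rest.

Things in the scene. Friction and masses are not known exactly. Their poses are not given: they have to be found in the camera images.
- plate_blue: small curved steel plate, 0.45 kg, blue trim on its top edge, standing loose on the blue carrier. From above an arc 10 mm thick, 85 mm end to end (own y, across the lane), bulging to own +x, 20 mm deep in x; 72 mm high. Origin: middle of the 85 x 20 mm footprint, underside; z up. At y = 0 the steel spans x = 0 to +10 mm: grasp there, from above, across the thickness.
- plate_yellow: small curved steel plate, 0.45 kg, yellow trim on its top edge, standing loose on the yellow carrier. From above an arc 10 mm thick, 85 mm end to end (own y, across the lane), bulging to own +x, 20 mm deep in x; 72 mm high. Origin: middle of the 85 x 20 mm footprint, underside; z up. At y = 0 the steel spans x = 0 to +10 mm: grasp there, from above, across the thickness.
- plate_green: small curved steel plate, 0.45 kg, green trim on its top edge, standing loose on the green carrier. From above an arc 10 mm thick, 85 mm end to end (own y, across the lane), bulging to own +x, 20 mm deep in x; 72 mm high. Origin: middle of the 85 x 20 mm footprint, underside; z up. At y = 0 the steel spans x = 0 to +10 mm: grasp there, from above, across the thickness.
- plate_white: small curved steel plate, 0.45 kg, white trim on its top edge, standing loose on the white carrier. From above an arc 10 mm thick, 85 mm end to end (own y, across the lane), bulging to own +x, 20 mm deep in x; 72 mm high. Origin: middle of the 85 x 20 mm footprint, underside; z up. At y = 0 the steel spans x = 0 to +10 mm: grasp there, from above, across the thickness.
- carrier_blue: blue plastic workpiece carrier in the roller lane, fixed, 62 mm along the lane (own x), 104 mm across, 14 mm thick, plus a low rim 9 mm higher. Origin: centre of its underside; the plate stands on its top face, 14 mm above that. The four carriers queue in one row, 64 mm from centre to centre, in any colour order.
- carrier_yellow: yellow plastic workpiece carrier in the roller lane, fixed, 62 mm along the lane (own x), 104 mm across, 14 mm thick, plus a low rim 9 mm higher. Origin: centre of its underside; the plate stands on its top face, 14 mm above that. The four carriers queue in one row, 64 mm from centre to centre, in any colour order.
- carrier_green: green plastic workpiece carrier in the roller lane, fixed, 62 mm along the lane (own x), 104 mm across, 14 mm thick, plus a low rim 9 mm higher. Origin: centre of its underside; the plate stands on its top face, 14 mm above that. The four carriers queue in one row, 64 mm from centre to centre, in any colour order.
- carrier_white: white plastic workpiece carrier in the roller lane, fixed, 62 mm along the lane (own x), 104 mm across, 14 mm thick, plus a low rim 9 mm higher. Origin: centre of its underside; the plate stands on its top face, 14 mm above that. The four carriers queue in one row, 64 mm from centre to centre, in any colour order.
- stop: red bar across one end of the lane (either end), fixed: the head of the queue. 100 mm wide, 14 mm thick, top 34 mm above its origin, which is on the lane's centre line level with the carriers' undersides, 50 mm above the table. Carrier centres are 44, 108, 172 and 236 mm from it. The black bar at the other end is only a buffer.
- rack: grey plate rack, fixed, 316 mm long (x), 128 wide. Origin: centre of underside; floor 20 mm higher. Places at x = -96, -32, 32, 96 mm, y = 0, each between two wire hoops across the rack: 7 mm wire centred 23 mm either side, tops at z = 62, 39 mm clear. Side rims 112 mm apart. Plates stand with own x along the rack's x, either way. Handles at x = -150 (red) and +150 (black), tops at z = 87.
Things that resemble listed ones, but are neither listed nor needed, are in the scene too. What is shaped like the plate_yellow but orange or pink is not meant.

How it is judged (in metres and radians):
At the end, for the whole second after the job is handed in: Each plate is in the rack place whose rank from the red handle is its carrier's rank from the red stop: within 12 mm along the rack and 16 mm across, on the floor within 6 mm, upright within 0.12 rad, square within 0.35 rad, released and at rest (((horizontal distance between carrier_blue and stop between 0.012 and 0.076 m and x of plate_blue in the frame of rack between -0.108 and -0.084 m) or (horizontal distance between carrier_blue and stop between 0.076 and 0.14 m and x of plate_blue in the frame of rack between -0.044 and -0.02 m) or (horizontal distance between carrier_blue and stop between 0.14 and 0.204 m and x of plate_blue in the frame of rack between 0.02 and 0.044 m) or (horizontal distance between carrier_blue and stop between 0.204 and 0.268 m and x of plate_blue in the frame of rack between 0.084 and 0.108 m)) and y of plate_blue in the frame of rack between -0.016 and 0.016 m and z of plate_blue in the frame of rack between 0.014 and 0.026 m and angle between each of plate_blue, plate_yellow, plate_green, plate_white's own z axis and vertical below 0.12 rad and angle between the x axis of each of plate_blue, plate_yellow, plate_green, plate_white and the x axis of rack, either way round below 0.35 rad and linear speed of each of plate_blue, plate_yellow, plate_green, plate_white below 0.02 m/s and angular speed of each of plate_blue, plate_yellow, plate_green, plate_white below 0.2 rad/s and contact force between each of plate_blue, plate_yellow, plate_green, plate_white and the fingers below 0.05 N and ((horizontal distance between carrier_yellow and stop between 0.012 and 0.076 m and x of plate_yellow in the frame of rack between -0.108 and -0.084 m) or (horizontal distance between carrier_yellow and stop between 0.076 and 0.14 m and x of plate_yellow in the frame of rack between -0.044 and -0.02 m) or (horizontal distance between carrier_yellow and stop between 0.14 and 0.204 m and x of plate_yellow in the frame of rack between 0.02 and 0.044 m) or (horizontal distance between carrier_yellow and stop between 0.204 and 0.268 m and x of plate_yellow in the frame of rack between 0.084 and 0.108 m)) and y of plate_yellow in the frame of rack between -0.016 and 0.016 m and z of plate_yellow in the frame of rack between 0.014 and 0.026 m and ((horizontal distance between carrier_green and stop between 0.012 and 0.076 m and x of plate_green in the frame of rack between -0.108 and -0.084 m) or (horizontal distance between carrier_green and stop between 0.076 and 0.14 m and x of plate_green in the frame of rack between -0.044 and -0.02 m) or (horizontal distance between carrier_green and stop between 0.14 and 0.204 m and x of plate_green in the frame of rack between 0.02 and 0.044 m) or (horizontal distance between carrier_green and stop between 0.204 and 0.268 m and x of plate_green in the frame of rack between 0.084 and 0.108 m)) and y of plate_green in the frame of rack between -0.016 and 0.016 m and z of plate_green in the frame of rack between 0.014 and 0.026 m and ((horizontal distance between carrier_white and stop between 0.012 and 0.076 m and x of plate_white in the frame of rack between -0.108 and -0.084 m) or (horizontal distance between carrier_white and stop between 0.076 and 0.14 m and x of plate_white in the frame of rack between -0.044 and -0.02 m) or (horizontal distance between carrier_white and stop between 0.14 and 0.204 m and x of plate_white in the frame of rack between 0.02 and 0.044 m) or (horizontal distance between carrier_white and stop between 0.204 and 0.268 m and x of plate_white in the frame of rack between 0.084 and 0.108 m)) and y of plate_white in the frame of rack between -0.016 and 0.016 m and z of plate_white in the frame of rack between 0.014 and 0.026 m); the robot touches nothing.
It fails at once if the blue plate is dropped (moves faster than 0.7 m/s without the fingers touching it) (linear speed of plate_blue above 0.7 m/s and contact force between plate_blue and the fingers below 0.05 N).
It fails at once if the yellow plate is dropped (moves faster than 0.7 m/s without the fingers touching it) (linear speed of plate_yellow above 0.7 m/s and contact force between plate_yellow and the fingers below 0.05 N).
It fails at once if the green plate is dropped (moves faster than 0.7 m/s without the fingers touching it) (linear speed of plate_green above 0.7 m/s and contact force between plate_green and the fingers below 0.05 N).
It fails at once if the white plate is dropped (moves faster than 0.7 m/s without the fingers touching it) (linear speed of plate_white above 0.7 m/s and contact force between plate_white and the fingers below 0.05 N).
It also fails if it takes over 112 s, if anything falls off the work surface, if the arm or the gripper's body presses on something with over 40 N, if the wrist force passes 120 N, or if a joint passes its speed limit or range.

## Working session

There is one attempt and no reset: what is moved stays moved. The work goes in short steps, Python scripts to look and compute and a tool call to move; the robot and the scene stay as the last step left them, time stands still between calls to the robot, and variables do not carry over. Pictures are saved under pics/ and viewed, and the job is handed in when it is done.

Besides the shell and the picture viewer there is one more tool, called after "Request:" by a JSON object that holds its "api" and its "payload". carry_out: Moves the arm, as the interface text tells. Its arguments: {"type":"object","properties":{"increments":{"type":"array"},"grip":{"type":"number"}},"required":["increments"]}

```bash
mkdir -p pics; ls; python3 - <<'E'
from cell import telemetry, get_image, arm
import cv2, numpy as np
s=telemetry.sense(); print({k:np.round(v,3).tolist() for k,v in s.items()})
for n in ["scene","side","wrist"]:
    d=get_image(n); cv2.imwrite(f"pics/{n}0.png",d["image"][:,:,::-1]); 
    np.savez(f"{n}0.npz",**d)
    print(n,d["fx"],d["fy"],d["cx"],d["cy"],d["k1"]); print(np.round(d["world_to_cam"],3).tolist(), (d["depth"]>0).mean())
E
```

```text
pics
{'time': 0.0, 'q': [-1.088, 0.69, -0.195, 1.566, 0.157, 0.902, -0.215], 'qvel': [-0.0, 0.001, 0.001, -0.001, -0.0, -0.002, -0.003], 'joint_torque': [-0.0, -53.961, -1.267, -15.854, 0.009, 0.01, 0.0], 'position': [270.93, 562.478, 230.446], 'eef_rot': [-0.699, -3.063, 0.003], 'ft_force': [-0.219, -0.179, 0.218], 'torque': [0.008, 0.003, 0.017], 'finger_gap': 1.001}
scene 402.82047633627724 402.82047633627724 314.8279680018874 198.11970188462737 0.020353652958389073
[[0.654, 0.756, 0.005, -351.332], [0.565, -0.484, -0.668, -228.745], [-0.503, 0.44, -0.744, 1075.596], [0.0, 0.0, 0.0, 1.0]] 0.996078125
side 410.0819608010353 410.0819608010353 322.1503055702458 203.54072492387255 0.010036045809641056
[[-0.747, -0.665, 0.016, 400.478], [-0.353, 0.375, -0.857, 212.553], [0.564, -0.646, -0.515, 613.697], [0.0, 0.0, 0.0, 1.0]] 0.99593359375
wrist 338.90701538465817 338.90701538465817 315.7756450877342 200.59400116370298 -0.050189723355419755
[[0.434, 0.901, -0.001, -621.972], [0.858, -0.413, 0.305, -39.937], [0.275, -0.133, -0.952, 378.716], [0.0, 0.0, 0.0, 1.0]] 0.99591796875
```

View pics/scene0.png

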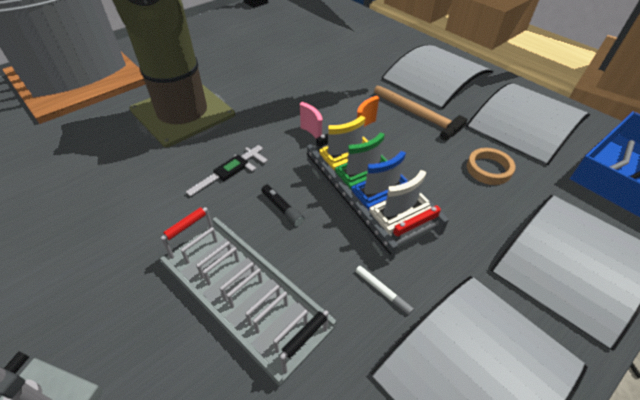

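View pics/side0.png

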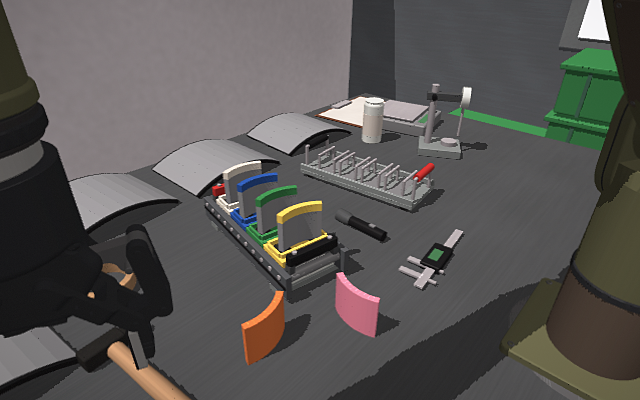

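View pics/wrist0.png

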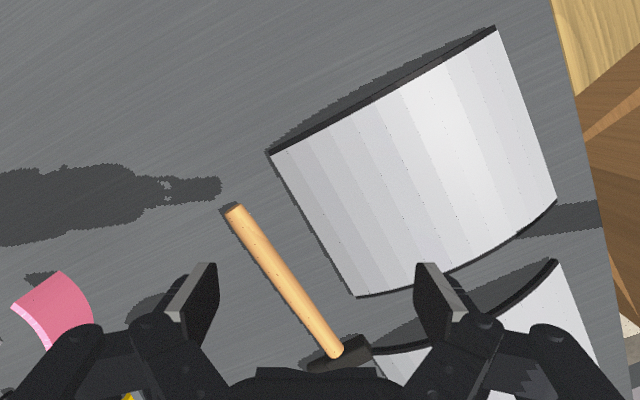

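White, blue, green and yellow stand in the lane, and the red stop is beside white (scene px 415,222). In the rack, the red handle is at px (185,222) and the black one at (305,335). The orange (368,108) and pink (312,118) plates stand off the lane, so they are decoys. Next I'll measure.

```bash
cat > h.py <<'E'
import numpy as np, cv2
def load(f): 
    d=dict(np.load(f)); return d
def cloud(d):
    K=np.array([[d["fx"],0,d["cx"]],[0,d["fy"],d["cy"]],[0,0,1]],float)
    h,w=d["depth"].shape
    u,v=np.meshgrid(np.arange(w),np.arange(h))
    p=np.stack([u,v],-1).reshape(-1,1,2).astype(np.float64)
    # model: xd = x*(1+k1 r^2)
    n=cv2.undistortPoints(p,K,np.array([float(d["k1"]),0,0,0])).reshape(h,w,2)
    z=d["depth"].astype(float)
    P=np.stack([n[...,0]*z,n[...,1]*z,z],-1)
    T=np.linalg.inv(d["world_to_cam"])
    return P@T[:3,:3].T+T[:3,3]
HSV={"red":[(0,150,60),(6,255,255)],"yellow":[(22,150,80),(32,255,255)],"green":[(55,120,40),(75,255,255)],"blue":[(105,150,60),(125,255,255)],"orange":[(8,150,80),(18,255,255)]}
def mask(d,c):
    hsv=cv2.cvtColor(d["image"],cv2.COLOR_RGB2HSV)
    if c=="red": return (cv2.inRange(hsv,(0,150,50),(5,255,255))|cv2.inRange(hsv,(174,150,50),(180,255,255)))>0
    if c=="white": return cv2.inRange(hsv,(0,0,170),(180,45,255))>0
    if c=="black": return cv2.inRange(hsv,(0,0,0),(180,255,45))>0
    return cv2.inRange(hsv,*HSV[c])>0
def project(d,X):
    K=np.array([[d["fx"],0,d["cx"]],[0,d["fy"],d["cy"]],[0,0,1]],float)
    T=d["world_to_cam"]; 
    r,_=cv2.Rodrigues(T[:3,:3]); return cv2.projectPoints(np.atleast_2d(X).astype(float),r,T[:3,3],K,np.array([float(d["k1"]),0,0,0]))[0].reshape(-1,2)
E
python3 - <<'E'
from h import *
for n in ["scene","side"]:
    d=load(f"{n}0.npz"); W=cloud(d); print(n)
    for c in ["red","white","blue","green","yellow"]:
        m=mask(d,c)
        k,lab,st,ce=cv2.connectedComponentsWithStats(m.astype(np.uint8))
        for i in range(1,k):
            if st[i,4]<30: continue
            P=W[lab==i]; 
            if np.median(np.abs(P[:,1]))>900 or np.median(P[:,0])>900: continue
            print(c,st[i,4],ce[i].round(),"med",np.median(P,0).round(1),"min",np.percentile(P,3,axis=0).round(),"max",np.percentile(P,97,axis=0).round())
E
```

```text
scene
red 455 [416. 221.] med [676.1 122.1  82.2] min [663.  78.  68.] max [688. 170.  85.]
red 415 [184. 223.] med [ 411.8 -199.2   84.8] min [ 399. -235.   77.] max [ 419. -161.   88.]
white 1269 [445.  62.] med [336.2 669.   42.6] min [239. 621.  28.] max [421. 750.  46.]
white 2547 [538. 111.] med [633.8 653.6  42.1] min [529. 597.  29.] max [715. 748.  46.]
white 145 [254. 153.] med [261.6  45.5   9.2] min [247.  20.   6.] max [301.  66.  11.]
white 32 [250. 166.] med [296.7  12.3   9.3] min [283.   7.   7.] max [307.  18.  12.]
white 247 [409. 182.] med [633.3 141.5 135.8] min [560. 100.   0.] max [642. 285. 138.]
white 169 [201. 184.] med [ 274.1 -102.9    9.5] min [ 265. -136.    7.] max [284. -66.  12.]
white 372 [408. 213.] med [649.9 132.   68.3] min [631.  84.  59.] max [664. 197.  75.]
white 78 [378. 206.] med [602.5  99.2  72.1] min [591.  89.  60.] max [616. 120.  88.]
white 91 [196. 239.] med [ 438.7 -196.9   61.1] min [ 403. -225.   19.] max [ 443. -164.   63.]
white 111 [212. 253.] med [ 483.6 -188.4   60.7] min [ 450. -221.   19.] max [ 489. -157.   62.]
white 90 [
[... 2760 characters left out ...]
153 [453. 238.] med [ 273.3 -102.3    9.7] min [ 265. -136.    8.] max [282. -71.  11.]
white 42 [414. 259.] med [295.8  12.4  10. ] min [286.   6.   8.] max [305.  17.  12.]
white 285 [420. 275.] med [260.4  44.9   9.8] min [244.  16.   8.] max [300.  68.  11.]
blue 372 [256. 181.] med [569.3 151.7 131.7] min [555. 117. 122.] max [579. 191. 137.]
blue 253 [242. 219.] med [561.6 196.1  65.4] min [546. 177.  55.] max [602. 205.  74.]
green 403 [275. 194.] med [505.5 162.6 132.6] min [492. 128. 123.] max [515. 202. 137.]
green 338 [261. 234.] med [498.3 206.9  65.7] min [484. 174.  55.] max [539. 216.  73.]
yellow 37 [271. 251.] med [457.8 222.1  63.2] min [427. 213.  61.] max [476. 229.  72.]
```

```bash
cat > m.py <<'E'
from h import *
from scipy.optimize import least_squares
from scipy.ndimage import median_filter
def tops(d,W,c,zlo,zhi,box):
    m=mask(d,c)&(W[...,2]>zlo)&(W[...,2]<zhi)&(W[...,0]>box[0])&(W[...,0]<box[1])&(W[...,1]>box[2])&(W[...,1]<box[3])
    return W[m]
def plate(P):
    # trim top strip -> arc: mid-line chord fit
    xy=P[:,:2]; (cx,cy),(w,h),a=cv2.minAreaRect(xy.astype(np.float32))
    b=cv2.boxPoints(((cx,cy),(w,h),a)); e=[b[1]-b[0],b[2]-b[1]]; L=max(e,key=np.linalg.norm)
    yv=L/np.linalg.norm(L); yv=yv if yv[1]>0 else -yv
    # circle of the mid-line
    A=np.c_[2*xy,np.ones(len(xy))]; s=np.linalg.lstsq(A,(xy**2).sum(1),rcond=None)[0]
    C=s[:2]; R=np.sqrt(s[2]+C@C)
    return np.array([cx,cy]),sorted([w,h]),np.arctan2(-yv[0],yv[1]),C,R
def report(d,c,zlo,zhi,box):
    W=cloud(d); P=tops(d,W,c,zlo,zhi,box)
    if len(P)<30: print(c,"few",len(P)); return
    o,s,yaw,C,R=plate(P); bul=o-C; bul/=np.linalg.norm(bul)
    print(c,len(P),"ctr",o.round(1),"size",np.round(s,1),"yaw",round(yaw,3),"z",P[:,2].mean().round(1),"bulge",bul.round(2),"R",R.round(1),"circ mid",(C+R*bul).round(1))
if __name__=="__main__":
    for n in ["scene","side"]:
        d=load(f"{n}0.npz"); print(n)
        for c in ["white","blue","green","yellow"]: report(d,c,133,140,(380,700,80,230))
    d=load("scene0.npz"); W=cloud(d)
    P=tops(d,W,"white",58,66,(420,700,-240,-120))
    # hoop tops
    k=cv2.kmeans(P[:,:1].astype(np.float32),8,None,(3,100,.01),20,0)
    for i in np.argsort(k[2].ravel()):
        Q=P[k[1].ravel()==i]; r=cv2.minAreaRect(Q[:,:2].astype(np.float32)); print(len(Q),np.round(r[0],1),np.round(r[1],1),round(r[2],1))
    for b in [(380,440,-250,-140),(640,720,60,190)]:
        P=tops(d,W,"red",81,92,b); r=cv2.minAreaRect(P[:,:2].astype(np.float32)); print("red",np.round(r[0],1),np.round(r[1],1),r[2],P[:,2].mean())
E
python3 m.py
python3 - <<'E'
from h import *
d=load("scene0.npz"); im=d["image"][:,:,::-1]
a=cv2.resize(im[85:255,290:460],None,fx=4.4,fy=3.4,interpolation=cv2.INTER_CUBIC); cv2.imwrite("pics/c1.png",a)
E
```

```text
scene
white 217 ctr [632.4 137.2] size [18.5 83.9] yaw -0.132 z 135.9 bulge [ 0.99 -0.12] R 45.4 circ mid [640.3 136.3]
blue 209 ctr [571.5 150.1] size [18.2 85. ] yaw -0.187 z 135.7 bulge [ 0.99 -0.15] R 43.2 circ mid [579.9 148.8]
green 178 ctr [507.3 160.1] size [21.2 80.5] yaw -0.155 z 135.5 bulge [ 0.99 -0.17] R 42.6 circ mid [516.5 158.5]
yellow 165 ctr [440.3 170.7] size [20.7 82.6] yaw -0.226 z 135.3 bulge [ 0.98 -0.21] R 40.4 circ mid [449.9 168.6]
side
white 108 ctr [631.7 137.5] size [20.2 82.3] yaw -0.151 z 135.7 bulge [ 0.99 -0.14] R 43.6 circ mid [639.5 136.4]
blue 158 ctr [569.7 151.3] size [20.5 81.4] yaw -0.218 z 135.4 bulge [ 0.98 -0.21] R 39.9 circ mid [577.2 149.8]
green 189 ctr [506.5 161.9] size [20.3 81.3] yaw -0.158 z 135.4 bulge [ 0.98 -0.19] R 41.5 circ mid [513.7 160.5]
yellow few 14
78 [ 438.5 -194.8] [ 6.1 65.5] 4.8
181 [ 493.4 -188.3] [23.8 67.1] 6.1
56 [ 545.1 -181.6] [ 5.7 63.5] 1.0
49 [ 549.3 -188.8] [ 3.8 53.5] 4.6
101 [ 565.6 -180.7] [ 5.5 66.4] 7.0
124 [ 611. -176.] [ 5.8 66.9] 6.8
123 [ 628.8 -174.2] [ 5.7 65.9] 6.9
130 [ 674.5 -169.7] [ 5.3 66.8] 6.9
red [ 409.1 -197.8] [16.6 77.6] 6.082652568817139 85.08071918442714
red [674.9 126.9] [98.2 13.1] 78.54273223876953 83.53716415296945
```

View pics/c1.png

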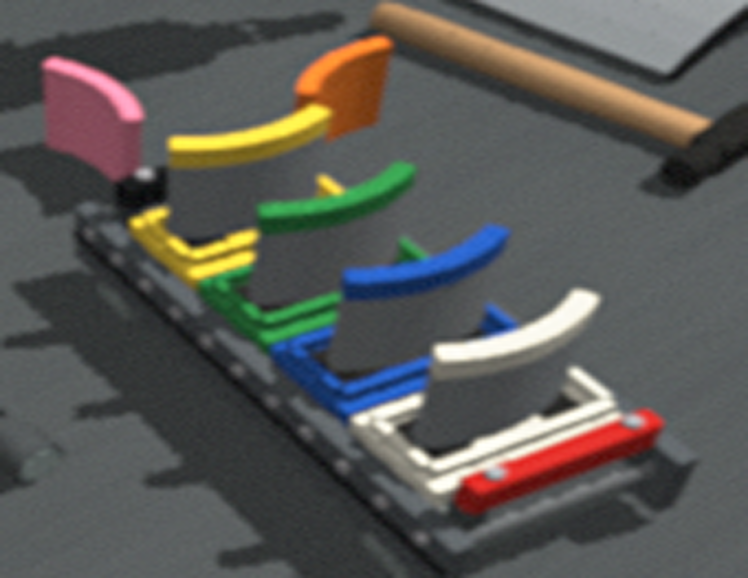

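Enlarged crop: counting from the stop, the order is white, blue, green, yellow, all bulging toward the stop. The orange and pink decoys stand beyond the buffer. So white goes next to the red handle and yellow next to the black one. Next is a motion helper.

```bash
cat > go.py <<'E'
import sys, numpy as np
from scipy.spatial.transform import Rotation as R
from cell import telemetry
RY=0.106; RC=np.array([556.0,-182.0])
def rackpt(x,y=0): return RC+np.array([np.cos(RY)*x-np.sin(RY)*y,np.sin(RY)*x+np.cos(RY)*y])
PL={"white":(637.0,136.5,-.16,-96),"blue":(575.6,149.6,-.18,-32),"green":(511.9,160.2,-.17,32),"yellow":(445.2,169.8,-.20,96)}
def rel(pos,yaw):
    s=telemetry.sense(); Rc=R.from_rotvec(s["eef_rot"]).as_matrix(); p=np.array(s["position"])
    y=np.array([np.cos(yaw),np.sin(yaw),0]); 
    z=np.array([0,0,-1.]); Rd=np.stack([np.cross(y,z),y,z],1)
    if abs((R.from_matrix(Rc.T@Rd)).magnitude())>np.pi/2: Rd=Rd@np.diag([-1,-1,1])
    sh=Rc.T@(np.array(pos)-p)/100; w=R.from_matrix(Rc.T@Rd).as_rotvec()/1.5
    print("t",round(s["time"],2),"pos",np.round(p,1),"shift",np.round(sh,3),"turn",np.round(w,3),"gap",round(s["finger_gap"],3),"F",np.round(s["ft_force"],1),"q7",np.round(s["q"],2))
if __name__=="__main__":
    # go.py lane|rack colour z [dx dy]
    k,c,z=sys.argv[1],sys.argv[2],float(sys.argv[3])
    o=np.array([float(a) for a in sys.argv[4:6]]) if len(sys.argv)>5 else np.zeros(2)
    if k=="lane": x,y,yaw,_=PL[c]
    else: (x,y),yaw=rackpt(PL[c][3]+5),RY
    print("target",np.round([x+o[0],y+o[1],z],1)); rel([x+o[0],y+o[1],z],yaw)
E
python3 go.py lane white 230; python3 go.py lane yellow 230
```

```text
target [637.  136.5 230. ]
t 0.15 pos [271.  562.6 230.7] shift [-5.146 -2.252  0.01 ] turn [-0.001  0.001  0.855] gap 0.999 F [-0.7  0.  -0.5] q7 [-1.09  0.69 -0.19  1.57  0.16  0.9  -0.22]
target [445.2 169.8 230. ]
t 0.15 pos [271.  562.6 230.7] shift [-3.274 -2.784  0.011] turn [-0.001  0.001  0.881] gap 0.999 F [-0.7  0.  -0.5] q7 [-1.09  0.69 -0.19  1.57  0.16  0.9  -0.22]
```

Request:
{"api": "carry_out", "payload": {"increments": [{"x":-0.2,"y":-0.09,"wz":0.08},{"x":-0.4,"y":-0.18,"wz":0.16},{"x":-0.6,"y":-0.27,"wz":0.24},{"x":-0.8,"y":-0.36,"wz":0.32},{"x":-1,"y":-0.45,"wz":0.4}], "grip": 135}}

```text
validation failed for argument at $.in...
```

```bash
python3 go.py lane white 230
```

```text
target [637.  136.5 230. ]
t 0.15 pos [271.  562.6 230.7] shift [-5.146 -2.252  0.01 ] turn [-0.001  0.001  0.855] gap 0.999 F [-0.7  0.  -0.5] q7 [-1.09  0.69 -0.19  1.57  0.16  0.9  -0.22]
```

Request:
{"api": "carry_out", "payload": {"increments": [{"x":-0.2,"y":-0.09,"z":0,"wx":0,"wy":0,"wz":0.08},{"x":-0.4,"y":-0.18,"z":0,"wx":0,"wy":0,"wz":0.16},{"x":-0.6,"y":-0.27,"z":0,"wx":0,"wy":0,"wz":0.24},{"x":-0.8,"y":-0.36,"z":0,"wx":0,"wy":0,"wz":0.32},{"x":-1,"y":-0.45,"z":0,"wx":0,"wy":0,"wz":0.4}], "grip": 135}}

```text
time: 0.65
position: [342.1, 478.3, 231.1]
eef_rot: [-1.579, -2.716, 0.001]
ft_force: [-0.5, -0.9, -0.4]
finger_gap: 0.471
```

```bash
python3 go.py lane white 230
```

```text
target [637.  136.5 230. ]
t 0.65 pos [342.1 478.3 231.1] shift [-4.429  0.873  0.011] turn [-0.     0.     0.451] gap 0.471 F [-0.5 -0.9 -0.4] q7 [-1.01  0.64 -0.03  1.69  0.03  0.82 -0.54]
```

Request:
{"api": "carry_out", "payload": {"increments": [{"x":-0.2,"y":0.04,"z":0,"wx":0,"wy":0,"wz":0.08},{"x":-0.4,"y":0.08,"z":0,"wx":0,"wy":0,"wz":0.16},{"x":-0.6,"y":0.12,"z":0,"wx":0,"wy":0,"wz":0.24},{"x":-0.8,"y":0.16,"z":0,"wx":0,"wy":0,"wz":0.32},{"x":-1,"y":0.2,"z":0,"wx":0,"wy":0,"wz":0.4}]}}

```text
time: 1.15
position: [409.2, 401.7, 231.1]
eef_rot: [-2.311, -2.128, 0.001]
ft_force: [-0.7, 0.2, 0.5]
finger_gap: 0.47
```

```bash
python3 go.py lane white 230
```

```text
target [637.  136.5 230. ]
t 1.15 pos [409.2 401.7 231.1] shift [-2.455  2.489  0.011] turn [-0.     0.     0.051] gap 0.47 F [-0.7  0.2  0.5] q7 [-0.93  0.62  0.13  1.74 -0.11  0.79 -0.83]
```

Request:
{"api": "carry_out", "payload": {"increments": [{"x":-0.25,"y":0.25,"z":0,"wx":0,"wy":0,"wz":0.02},{"x":-0.5,"y":0.5,"z":0,"wx":0,"wy":0,"wz":0.04},{"x":-0.75,"y":0.75,"z":0,"wx":0,"wy":0,"wz":0.05},{"x":-1,"y":1,"z":0,"wx":0,"wy":0,"wz":0.05}]}}

```text
time: 1.55
position: [501.4, 293.9, 231.1]
eef_rot: [-2.385, -2.045, 0.001]
ft_force: [0.6, 0.2, -0.5]
finger_gap: 0.471
```

Request:
{"api": "carry_out", "payload": {"increments": [{"x":-0.25,"y":0.25,"z":0,"wx":0,"wy":0,"wz":0},{"x":-0.5,"y":0.5,"z":0,"wx":0,"wy":0,"wz":0},{"x":-0.75,"y":0.75,"z":0,"wx":0,"wy":0,"wz":0},{"x":-0.95,"y":0.95,"z":0,"wx":0,"wy":0,"wz":0},{"x":-0.95,"y":0.95,"z":0,"wx":0,"wy":0,"wz":0}]}}

```text
time: 2.05
position: [583.0, 180.6, 231.1]
eef_rot: [2.39, 2.033, -0.001]
ft_force: [-0.2, -0.2, 0.7]
finger_gap: 0.469
```

```bash
python3 go.py lane white 230
```

```text
target [637.  136.5 230. ]
t 2.05 pos [583.  180.6 231.1] shift [-0.349  0.604  0.014] turn [ 0.002  0.002 -0.001] gap 0.469 F [-0.2 -0.2  0.7] q7 [-0.45  0.67  0.12  1.62 -0.09  0.85 -0.45]
```

Request:
{"api": "carry_out", "payload": {"increments": [{"x":-0.15,"y":0.3,"z":0,"wx":0,"wy":0,"wz":0},{"x":-0.35,"y":0.6,"z":0,"wx":0,"wy":0,"wz":0},{"x":-0.35,"y":0.6,"z":0.2,"wx":0,"wy":0,"wz":0},{"x":-0.35,"y":0.6,"z":0.4,"wx":0,"wy":0,"wz":0},{"x":-0.35,"y":0.6,"z":0.4,"wx":0,"wy":0,"wz":0}]}}

```text
time: 2.55
position: [631.5, 143.3, 188.2]
eef_rot: [-2.381, -2.043, 0.009]
ft_force: [-0.5, -0.3, -0.5]
finger_gap: 0.467
```

```bash
python3 go.py lane white 180; cat > snap.py <<'E'
import sys,cv2,numpy as np
from cell import get_image
n,t=sys.argv[1:3]; d=get_image(n); np.savez(f"{n}{t}.npz",**d); cv2.imwrite(f"pics/{n}{t}.png",d["image"][:,:,::-1])
E
python3 snap.py wrist 1
```

```text
target [637.  136.5 180. ]
t 2.55 pos [631.5 143.3 188.2] shift [-0.059  0.065  0.082] turn [-0.004  0.001  0.005] gap 0.467 F [-0.5 -0.3 -0.5] q7 [-0.35  0.77  0.1   1.54 -0.1   0.84 -0.36]
```

View pics/wrist1.png

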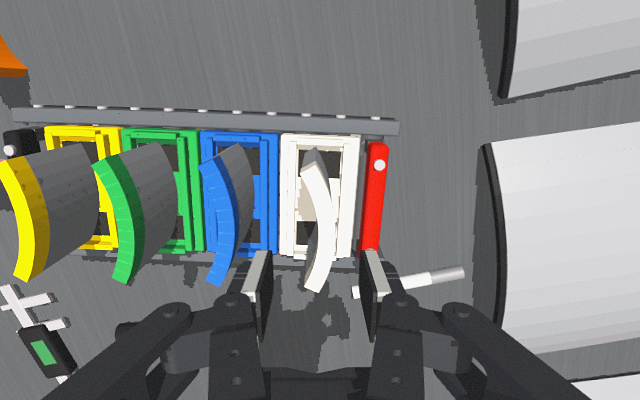

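```bash
python3 - <<'E'
from m import *
d=load("wrist1.npz")
for c in ["white","blue","green","yellow"]: report(d,c,131,142,(380,700,80,230))
P=tops(d,cloud(d),"red",78,92,(640,720,60,190)); r=cv2.minAreaRect(P[:,:2].astype(np.float32)); print("red",np.round(r[0],1),np.round(r[1],1),r[2],P[:,2].mean())
E
python3 go.py lane white 180
```

```text
white 2170 ctr [631.1 135.7] size [19.9 86.2] yaw -0.131 z 135.0 bulge [ 0.99 -0.15] R 47.2 circ mid [639.2 134.4]
blue 2242 ctr [570.4 149.2] size [20.5 85.1] yaw -0.192 z 134.9 bulge [ 0.97 -0.22] R 44.6 circ mid [578.9 147.2]
green 2356 ctr [506.8 160. ] size [21.4 84.7] yaw -0.168 z 134.6 bulge [ 0.98 -0.2 ] R 43.7 circ mid [516.  158.2]
yellow 2299 ctr [466.7 165.9] size [72.1 96.3] yaw -0.309 z 134.4 bulge [ 0.98 -0.2 ] R 25.6 circ mid [459.8 167.3]
red [673.6 129.7] [93.2 14.4] 78.82968139648438 82.42923128690279
target [637.  136.5 180. ]
t 2.6 pos [632.7 143.6 189.9] shift [-0.064  0.054  0.099] turn [-0.003  0.001  0.005] gap 0.469 F [0.  0.1 0.9] q7 [-0.35  0.77  0.1   1.53 -0.1   0.85 -0.36]
```

```bash
sed -i 's/"white":([^)]*)/"white":(636.4,135.6,-.135,-96)/; s/"blue":([^)]*)/"blue":(575.4,148.9,-.19,-32)/; s/"green":([^)]*)/"green":(511.9,159.4,-.165,32)/' go.py; python3 go.py lane white 150
```

```text
target [636.4 135.6 150. ]
t 2.6 pos [632.7 143.6 189.9] shift [-0.073  0.051  0.399] turn [-0.003  0.    -0.011] gap 0.469 F [0.  0.1 0.9] q7 [-0.35  0.77  0.1   1.53 -0.1   0.85 -0.36]
```

Request:
{"api": "carry_out", "payload": {"increments": [{"x":-0.07,"y":0.05,"z":0,"wx":0,"wy":0,"wz":-0.01},{"x":-0.07,"y":0.05,"z":0.2,"wx":0,"wy":0,"wz":-0.01},{"x":-0.07,"y":0.05,"z":0.4,"wx":0,"wy":0,"wz":-0.01},{"x":-0.07,"y":0.05,"z":0.4,"wx":0,"wy":0,"wz":-0.01}]}}

```text
time: 3.0
position: [637.0, 134.7, 150.1]
eef_rot: [-2.368, -2.063, 0.005]
ft_force: [0.4, 0.3, 0.4]
finger_gap: 0.474
```

```bash
python3 go.py lane white 110; python3 snap.py wrist 2
```

```text
target [636.4 135.6 110. ]
t 3.0 pos [637.  134.7 150.1] shift [ 0.009 -0.006  0.401] turn [-0.002  0.001 -0.002] gap 0.474 F [0.4 0.3 0.4] q7 [-0.33  0.82  0.09  1.56 -0.1   0.77 -0.33]
```

View pics/wrist2.png

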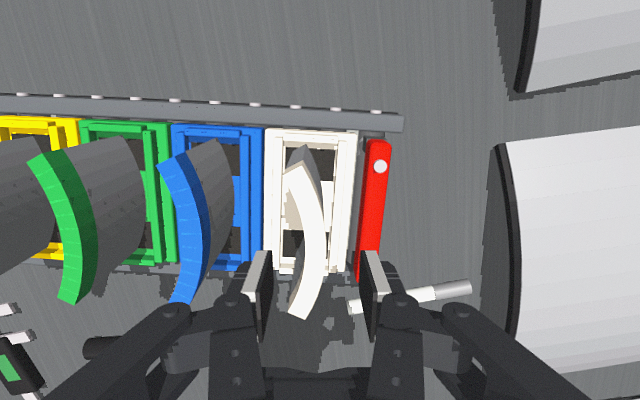

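The white plate (arc px 315,240) is centred between the pads (px 258 and 375). I'll descend and grip.

Request:
{"api": "carry_out", "payload": {"increments": [{"x":0.01,"y":0,"z":0.15,"wx":0,"wy":0,"wz":0},{"x":0.01,"y":0,"z":0.3,"wx":0,"wy":0,"wz":0},{"x":0.01,"y":0,"z":0.4,"wx":0,"wy":0,"wz":0},{"x":0.01,"y":0,"z":0.4,"wx":0,"wy":0,"wz":0}]}}

```text
time: 3.45
position: [636.8, 136.0, 109.2]
eef_rot: [-2.368, -2.062, 0.005]
ft_force: [0.7, 0.4, 0.5]
finger_gap: 0.474
```

Request:
{"api": "carry_out", "payload": {"increments": [{"x":0,"y":0,"z":0,"wx":0,"wy":0,"wz":0},{"x":0,"y":0,"z":0,"wx":0,"wy":0,"wz":0},{"x":0,"y":0,"z":0,"wx":0,"wy":0,"wz":0},{"x":0,"y":0,"z":0,"wx":0,"wy":0,"wz":0},{"x":0,"y":0,"z":0,"wx":0,"wy":0,"wz":0}], "grip": 255}}

```text
time: 3.95
position: [638.2, 136.3, 111.9]
eef_rot: [-2.369, -2.063, -0.0]
ft_force: [-2.5, -0.1, 3.5]
finger_gap: 0.11
```

```bash
python3 go.py lane white 230; python3 snap.py wrist 3
```

```text
target [636.4 135.6 230. ]
t 3.95 pos [638.2 136.3 111.9] shift [-0.009 -0.016 -1.181] turn [ 0.    -0.    -0.002] gap 0.11 F [-2.5 -0.1  3.5] q7 [-0.32  0.87  0.08  1.58 -0.1   0.69 -0.33]
```

View pics/wrist3.png

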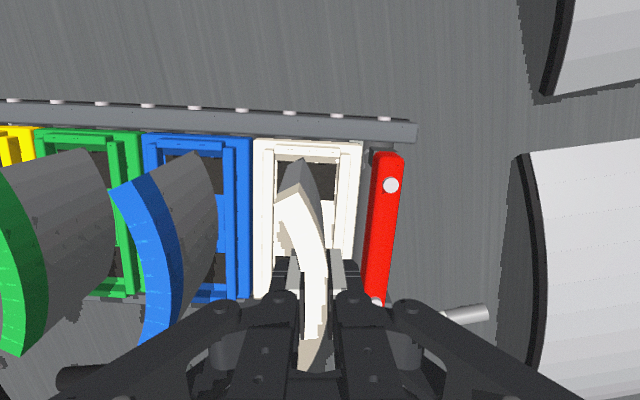

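Request:
{"api": "carry_out", "payload": {"increments": [{"x":0,"y":0,"z":-0.1,"wx":0,"wy":0,"wz":0},{"x":0,"y":0,"z":-0.3,"wx":0,"wy":0,"wz":0},{"x":0,"y":0,"z":-0.55,"wx":0,"wy":0,"wz":0},{"x":0,"y":0,"z":-0.8,"wx":0,"wy":0,"wz":0},{"x":0,"y":0,"z":-1,"wx":0,"wy":0,"wz":0}]}}

```text
time: 4.5
position: [638.7, 136.1, 212.7]
eef_rot: [2.369, 2.062, 0.002]
ft_force: [0.4, -0.7, -4.0]
finger_gap: 0.108
```

```bash
python3 go.py rack white 215
```

```text
target [ 465.5 -191.6  215. ]
t 4.5 pos [638.7 136.1 212.7] shift [-3.484 -1.264 -0.025] turn [ 0.001 -0.    -0.163] gap 0.108 F [ 0.4 -0.7 -4. ] q7 [-0.34  0.75  0.1   1.5  -0.09  0.89 -0.34]
```

Request:
{"api": "carry_out", "payload": {"increments": [{"x":-0.15,"y":-0.05,"z":0,"wx":0,"wy":0,"wz":-0.02},{"x":-0.35,"y":-0.12,"z":-0.02,"wx":0,"wy":0,"wz":-0.05},{"x":-0.55,"y":-0.2,"z":-0.02,"wx":0,"wy":0,"wz":-0.09},{"x":-0.78,"y":-0.28,"z":-0.02,"wx":0,"wy":0,"wz":-0.13},{"x":-1,"y":-0.36,"z":-0.02,"wx":0,"wy":0,"wz":-0.16}]}}

```text
time: 5.0
position: [588.4, 41.0, 213.3]
eef_rot: [2.103, 2.334, -0.0]
ft_force: [0.6, 0.1, -3.5]
finger_gap: 0.108
```

```bash
python3 go.py rack white 215
```

```text
target [ 465.5 -191.6  215. ]
t 5.0 pos [588.4  41.  213.3] shift [-2.186 -1.463 -0.016] turn [ 0.     0.    -0.001] gap 0.108 F [ 0.6  0.1 -3.5] q7 [-0.16  0.66  0.02  1.7  -0.01  0.78 -0.03]
```

Request:
{"api": "carry_out", "payload": {"increments": [{"x":-0.2,"y":-0.13,"z":0,"wx":0,"wy":0,"wz":0},{"x":-0.4,"y":-0.27,"z":0,"wx":0,"wy":0,"wz":0},{"x":-0.6,"y":-0.4,"z":0,"wx":0,"wy":0,"wz":0},{"x":-0.8,"y":-0.53,"z":0,"wx":0,"wy":0,"wz":0},{"x":-1,"y":-0.67,"z":0,"wx":0,"wy":0,"wz":0}]}}

```text
time: 5.5
position: [532.1, -65.2, 213.4]
eef_rot: [2.105, 2.331, 0.0]
ft_force: [0.7, -0.1, -3.3]
finger_gap: 0.106
```

Request:
{"api": "carry_out", "payload": {"increments": [{"x":-0.2,"y":-0.13,"z":0,"wx":0,"wy":0,"wz":0},{"x":-0.4,"y":-0.27,"z":0,"wx":0,"wy":0,"wz":0},{"x":-0.6,"y":-0.4,"z":0,"wx":0,"wy":0,"wz":0},{"x":-0.8,"y":-0.53,"z":0,"wx":0,"wy":0,"wz":0},{"x":-0.95,"y":-0.64,"z":0,"wx":0,"wy":0,"wz":0}]}}

```text
time: 6.0
position: [477.6, -167.2, 213.4]
eef_rot: [2.107, 2.329, -0.001]
ft_force: [-0.2, 0.5, -4.3]
finger_gap: 0.101
```

```bash
python3 go.py rack white 180
```

```text
target [ 465.5 -191.6  180. ]
t 6.0 pos [ 477.6 -167.2  213.4] shift [-0.23  -0.145  0.335] turn [ 0.     0.001 -0.004] gap 0.101 F [-0.2  0.5 -4.3] q7 [ 0.26  0.56 -0.02  1.95  0.02  0.64  0.32]
```

Request:
{"api": "carry_out", "payload": {"increments": [{"x":-0.12,"y":-0.08,"z":0,"wx":0,"wy":0,"wz":0},{"x":-0.23,"y":-0.14,"z":0.1,"wx":0,"wy":0,"wz":0},{"x":-0.23,"y":-0.14,"z":0.3,"wx":0,"wy":0,"wz":0},{"x":-0.23,"y":-0.14,"z":0.5,"wx":0,"wy":0,"wz":0},{"x":-0.23,"y":-0.14,"z":0.6,"wx":0,"wy":0,"wz":0}]}}

```text
time: 6.5
position: [466.2, -189.0, 151.4]
eef_rot: [-2.103, -2.331, 0.001]
ft_force: [-0.7, -0.7, -3.4]
finger_gap: 0.104
```

```bash
python3 snap.py wrist 4;python3 snap.py side 4; python3 go.py rack white 120;
```

```text
target [ 465.5 -191.6  120. ]
t 6.6 pos [ 466.  -188.9  151.7] shift [-0.027 -0.007  0.317] turn [-0.002 -0.001 -0.002] gap 0.102 F [-0.  -0.1 -4.1] q7 [ 0.31  0.66 -0.03  2.01  0.03  0.48  0.36]
```

View pics/wrist4.png

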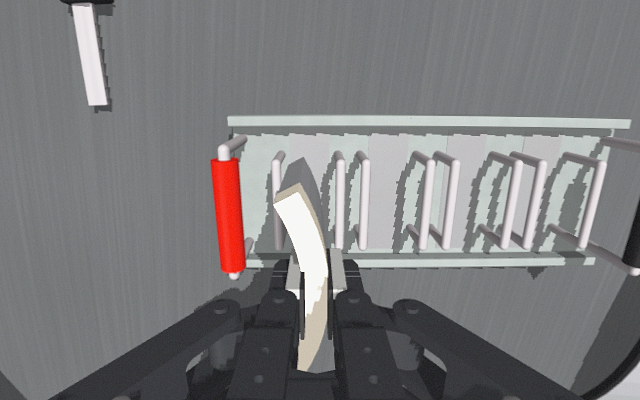

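View pics/side4.png

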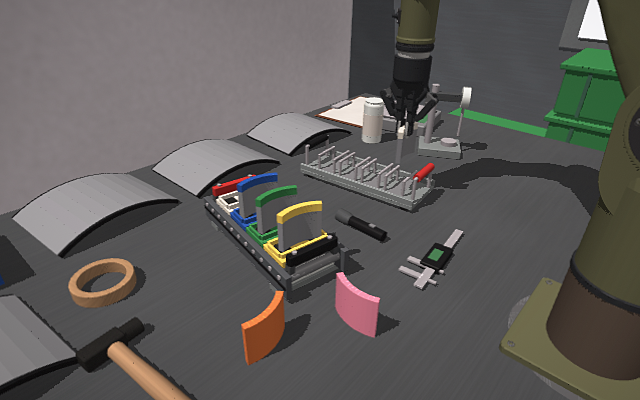

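```bash
cat > rk.py <<'E'
import sys
from m import *
from go import RY,RC,rackpt
def rack(d,z=(56,68)):
    W=cloud(d); c,s=np.cos(RY),np.sin(RY)
    X=(W[...,:2]-RC)@np.array([[c,-s],[s,c]])
    g=d["image"].astype(int); sel=(W[...,2]>z[0])&(W[...,2]<z[1])&(np.abs(X[...,0])<135)&(np.abs(X[...,1])<40)
    k,lab,st,ce=cv2.connectedComponentsWithStats(sel.astype(np.uint8))
    for i in range(1,k):
        if st[i,4]<60: continue
        Q=X[lab==i]; r=cv2.fitLine(Q.astype(np.float32),cv2.DIST_L2,0,.01,.01).ravel()
        print(st[i,4],"x med",np.median(Q[:,0]).round(1),"xr",np.percentile(Q[:,0],[3,97]).round(1),"yr",np.percentile(Q[:,1],[2,98]).round(1),"tilt",round(float(-r[0]/r[1]),3),"z",np.percentile(W[lab==i][:,2],90).round(1))
def inrack(d,c,zlo,zhi):
    W=cloud(d); P=tops(d,W,c,zlo,zhi,(380,720,-260,-110))
    if len(P)<30: print(c,"few",len(P)); return
    o,s,yaw,C,R=plate(P); b=o-C; cc,ss=np.cos(RY),np.sin(RY); q=(o-RC)@np.array([[cc,-ss],[ss,cc]])
    print(c,len(P),"rackxy",q.round(1),"size",np.round(s,1),"dyaw",round(yaw-RY,3),"z",P[:,2].mean().round(1),"bulge",(b/np.linalg.norm(b)).round(2))
if __name__=="__main__":
    d=load(sys.argv[1]+".npz"); rack(d)
    if len(sys.argv)>2: inrack(d,sys.argv[2],float(sys.argv[3]),float(sys.argv[4]))
E
python3 rk.py wrist4 white 171 190; echo; python3 rk.py scene0; echo; python3 rk.py side0
```

```text
698 x med -119.8 xr [-122.9 -116.5] yr [-33.6  33.2] tilt -0.002 z 60.8
838 x med -74.0 xr [-77.1 -70.7] yr [-32.3  32.7] tilt 0.001 z 60.9
873 x med -56.3 xr [-59.1 -52.7] yr [-33.6  32.9] tilt -0.003 z 60.9
881 x med -10.5 xr [-12.9  -6.6] yr [-34.   32.5] tilt 0.002 z 60.9
931 x med 7.0 xr [ 4.6 10.9] yr [-33.7  32.9] tilt -0.005 z 60.9
926 x med 70.5 xr [68.5 74.6] yr [-34.   32.3] tilt -0.001 z 61.0
947 x med 52.7 xr [50.4 56.7] yr [-33.9  32.4] tilt -0.004 z 60.9
948 x med 116.3 xr [114.3 120.1] yr [-33.8  32.2] tilt -0.007 z 60.9
white 4665 rackxy [-91.2   3.7] size [23.6 82. ] dyaw 0.1 z 175.2 bulge [1.   0.09]

151 x med -116.3 xr [-120.7 -114.1] yr [-34.2  31. ] tilt 0.0 z 62.0
161 x med -70.6 xr [-74.7 -68.2] yr [-34.1  31.8] tilt -0.0 z 61.7
162 x med -52.8 xr [-56.9 -50.5] yr [-34.2  32.2] tilt 0.002 z 62.3
173 x med -7.0 xr [-11.2  -5. ] yr [-34.2  31.4] tilt -0.003 z 62.1
177 x med 10.9 xr [ 6.7 13.1] yr [-34.1  31.8] tilt 0.002 z 62.3
194 x med 56.6 xr [52.6 59. ] yr [-34.6  32.3] tilt 0.001 z 62.2
195 x med 74.6 xr [70.6 76.8] yr [-34.7  32.2] tilt -0.004 z 62.7
209 x med 120.2 xr [116.6 122.7] yr [-34.   32.2] tilt 0.003 z 62.6
```

The rack model agrees to about 1 mm between the scene and wrist views, and the plate hangs over the red-handle place (hoops at px 277 and 340). Lowering now.

Request:
{"api": "carry_out", "payload": {"increments": [{"x":-0.03,"y":-0.01,"z":0,"wx":0,"wy":0,"wz":0},{"x":-0.03,"y":-0.01,"z":0.2,"wx":0,"wy":0,"wz":0},{"x":-0.03,"y":-0.01,"z":0.4,"wx":0,"wy":0,"wz":0},{"x":-0.03,"y":-0.01,"z":0.6,"wx":0,"wy":0,"wz":0},{"x":-0.03,"y":-0.01,"z":0.7,"wx":0,"wy":0,"wz":0}]}}

```text
time: 7.1
position: [466.4, -192.8, 82.8]
eef_rot: [2.105, 2.332, 0.0]
ft_force: [-0.0, -0.1, -3.9]
finger_gap: 0.104
```

```bash
python3 go.py rack white 68
```

```text
target [ 465.5 -191.6   68. ]
t 7.1 pos [ 466.4 -192.8   82.8] shift [ 0.013 -0.008  0.148] turn [ 0.     0.    -0.003] gap 0.104 F [-0.  -0.1 -3.9] q7 [ 0.31  0.79 -0.02  2.05  0.04  0.31  0.36]
```

Request:
{"api": "carry_out", "payload": {"increments": [{"x":0.01,"y":-0.01,"z":0.05,"wx":0,"wy":0,"wz":0},{"x":0.01,"y":-0.01,"z":0.1,"wx":0,"wy":0,"wz":0},{"x":0.01,"y":-0.01,"z":0.12,"wx":0,"wy":0,"wz":0},{"x":0.01,"y":-0.01,"z":0.13,"wx":0,"wy":0,"wz":0}]}}

```text
time: 7.5
position: [465.4, -191.8, 70.6]
eef_rot: [2.105, 2.331, 0.001]
ft_force: [0.0, -0.2, -3.0]
finger_gap: 0.103
```

```bash
python3 go.py rack white 68
```

```text
target [ 465.5 -191.6   68. ]
t 7.5 pos [ 465.4 -191.8   70.6] shift [0.002 0.001 0.026] turn [ 0.001  0.    -0.003] gap 0.103 F [ 0.  -0.2 -3. ] q7 [ 0.31  0.81 -0.02  2.06  0.04  0.27  0.36]
```

Request:
{"api": "carry_out", "payload": {"increments": [{"x":0,"y":0,"z":0.02,"wx":0,"wy":0,"wz":0},{"x":0,"y":0,"z":0.02,"wx":0,"wy":0,"wz":0}]}}

```text
time: 7.7
position: [465.1, -191.7, 68.4]
eef_rot: [2.105, 2.332, 0.0]
ft_force: [-0.5, -0.1, -3.7]
finger_gap: 0.103
```

Request:
{"api": "carry_out", "payload": {"increments": [{"x":0,"y":0,"z":0.01,"wx":0,"wy":0,"wz":0},{"x":0,"y":0,"z":0.01,"wx":0,"wy":0,"wz":0}]}}

```text
time: 7.9
position: [465.3, -191.8, 67.8]
eef_rot: [2.105, 2.331, 0.001]
ft_force: [0.1, 0.9, 1.9]
finger_gap: 0.101
```

Request:
{"api": "carry_out", "payload": {"increments": [{"x":0,"y":0,"z":0,"wx":0,"wy":0,"wz":0},{"x":0,"y":0,"z":0,"wx":0,"wy":0,"wz":0},{"x":0,"y":0,"z":0,"wx":0,"wy":0,"wz":0},{"x":0,"y":0,"z":0,"wx":0,"wy":0,"wz":0}], "grip": 135}}

```text
time: 8.3
position: [465.1, -191.7, 67.3]
eef_rot: [2.105, 2.332, 0.0]
ft_force: [0.0, 0.7, -0.8]
finger_gap: 0.473
```

Request:
{"api": "carry_out", "payload": {"increments": [{"x":0,"y":0,"z":-0.1,"wx":0,"wy":0,"wz":0},{"x":0,"y":0,"z":-0.3,"wx":0,"wy":0,"wz":0},{"x":0,"y":0,"z":-0.5,"wx":0,"wy":0,"wz":0},{"x":0,"y":0,"z":-0.8,"wx":0,"wy":0,"wz":0},{"x":0,"y":0,"z":-1,"wx":0,"wy":0,"wz":0}]}}

```text
time: 8.8
position: [465.4, -191.9, 169.5]
eef_rot: [2.104, 2.33, 0.001]
ft_force: [0.5, -1.2, 0.4]
finger_gap: 0.467
```

```bash
python3 snap.py wrist 5; python3 rk.py wrist5 white 80 105; python3 go.py lane blue 200
```

```text
766 x med -119.5 xr [-123.  -116.4] yr [-33.6  32.7] tilt -0.002 z 60.8
763 x med -74.1 xr [-77.2 -70.7] yr [-33.7  32.8] tilt -0.001 z 60.9
766 x med -56.2 xr [-59.1 -52.7] yr [-33.6  32.8] tilt -0.001 z 60.9
792 x med -10.4 xr [-13.   -6.6] yr [-33.7  33. ] tilt -0.004 z 60.9
803 x med 6.9 xr [ 4.5 10.8] yr [-33.6  32.2] tilt -0.005 z 61.0
792 x med 52.8 xr [50.5 56.6] yr [-34.1  32.5] tilt -0.001 z 61.0
800 x med 70.6 xr [68.6 74.3] yr [-33.2  32.5] tilt -0.0 z 61.1
821 x med 116.4 xr [114.3 120.1] yr [-34.1  32.1] tilt -0.0 z 61.0
white 1989 rackxy [-1.1 -1.5] size [ 94.5 304.6] dyaw -1.573 z 90.2 bulge [-0.35 -0.94]
target [575.4 148.9 200. ]
t 8.85 pos [ 466.8 -192.5  171.9] shift [ 3.285  1.428 -0.281] turn [0.004 0.001 0.194] gap 0.47 F [-0.2 -0.6  2.2] q7 [ 0.32  0.62 -0.03  2.    0.03  0.52  0.37]
```

View pics/wrist5.png

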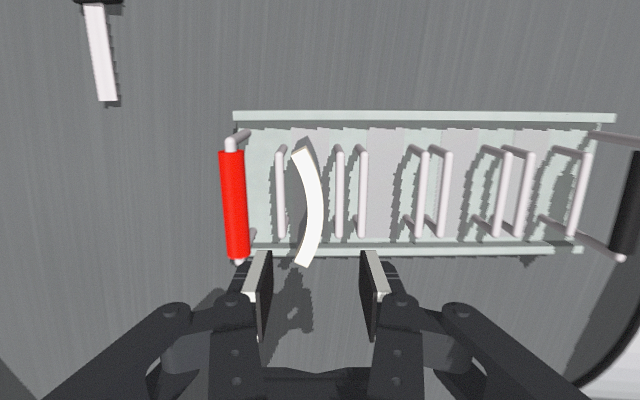

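White stands upright in its place (arc px 310,205, hoops at 280 and 340). I'll measure it, restricted to this place.

```bash
cat > rp.py <<'E'
import sys
from m import *
from go import RY,RC,PL
def one(d,c):
    W=cloud(d); cc,ss=np.cos(RY),np.sin(RY); X=(W[...,:2]-RC)@np.array([[cc,-ss],[ss,cc]]); x0=PL[c][3]
    m=mask(d,c)&(np.abs(X[...,0]-x0)<26)&(np.abs(X[...,1])<60)&(W[...,2]>84)&(W[...,2]<100)
    if m.sum()<30: print(c,"few",m.sum()); return
    P=np.c_[X[m],W[m][:,2]]; o,s,yaw,C,R=plate(P); 
    print(c,m.sum(),"off x,y",(o-[x0,0]).round(1),"size",np.round(s,1),"yaw",round(yaw,3),"z",P[:,2].mean().round(1))
if __name__=="__main__":
    d=load(sys.argv[1]+".npz")
    for c in sys.argv[2:]: one(d,c)
E
python3 rp.py wrist5 white
```

```text
white 1830 off x,y [-1.6 -1.3] size [20.1 85.3] yaw 0.015 z 91.0
```

Request:
{"api": "carry_out", "payload": {"increments": [{"x":0.2,"y":0.09,"z":-0.2,"wx":0,"wy":0,"wz":0.04},{"x":0.4,"y":0.18,"z":-0.3,"wx":0,"wy":0,"wz":0.08},{"x":0.6,"y":0.27,"z":-0.3,"wx":0,"wy":0,"wz":0.12},{"x":0.8,"y":0.36,"z":-0.3,"wx":0,"wy":0,"wz":0.16},{"x":1,"y":0.44,"z":-0.3,"wx":0,"wy":0,"wz":0.19}]}}

```text
time: 9.35
position: [498.8, -86.8, 197.8]
eef_rot: [2.417, 2.006, 0.001]
ft_force: [-0.1, 0.3, 0.2]
finger_gap: 0.472
```

```bash
python3 go.py lane blue 200
```

```text
target [575.4 148.9 200. ]
t 9.35 pos [498.8 -86.8 197.8] shift [ 2.458  0.319 -0.021] turn [ 0.    -0.     0.003] gap 0.472 F [-0.1  0.3  0.2] q7 [ 0.03  0.59  0.09  1.97 -0.09  0.59 -0.02]
```

White is placed within 2 mm. Next is blue.

Request:
{"api": "carry_out", "payload": {"increments": [{"x":0.25,"y":0.03,"z":0,"wx":0,"wy":0,"wz":0},{"x":0.5,"y":0.06,"z":0,"wx":0,"wy":0,"wz":0},{"x":0.75,"y":0.1,"z":0,"wx":0,"wy":0,"wz":0},{"x":1,"y":0.13,"z":0,"wx":0,"wy":0,"wz":0}]}}

```text
time: 9.75
position: [529.7, 9.3, 197.6]
eef_rot: [2.415, 2.009, 0.0]
ft_force: [-0.1, 0.9, 0.4]
finger_gap: 0.469
```

Request:
{"api": "carry_out", "payload": {"increments": [{"x":0.25,"y":0.03,"z":0,"wx":0,"wy":0,"wz":0},{"x":0.5,"y":0.06,"z":0,"wx":0,"wy":0,"wz":0},{"x":0.75,"y":0.1,"z":0,"wx":0,"wy":0,"wz":0},{"x":1,"y":0.13,"z":0,"wx":0,"wy":0,"wz":0}]}}

```text
time: 10.15
position: [560.6, 105.2, 197.6]
eef_rot: [-2.415, -2.009, -0.0]
ft_force: [1.2, -0.2, 0.1]
finger_gap: 0.468
```

```bash
python3 go.py lane blue 160
```

```text
target [575.4 148.9 160. ]
t 10.15 pos [560.6 105.2 197.6] shift [0.457 0.066 0.376] turn [-0.    -0.     0.005] gap 0.468 F [ 1.2 -0.2  0.1] q7 [-0.34  0.66  0.13  1.78 -0.12  0.71 -0.33]
```

Request:
{"api": "carry_out", "payload": {"increments": [{"x":0.2,"y":0.03,"z":0,"wx":0,"wy":0,"wz":0},{"x":0.4,"y":0.06,"z":0.05,"wx":0,"wy":0,"wz":0},{"x":0.44,"y":0.06,"z":0.2,"wx":0,"wy":0,"wz":0},{"x":0.44,"y":0.06,"z":0.38,"wx":0,"wy":0,"wz":0},{"x":0.44,"y":0.06,"z":0.38,"wx":0,"wy":0,"wz":0}]}}

```text
time: 10.65
position: [572.5, 146.3, 157.0]
eef_rot: [-2.413, -2.008, 0.007]
ft_force: [-0.6, -0.3, -0.2]
finger_gap: 0.475
```

```bash
python3 snap.py wrist 6; python3 go.py lane blue 110; python3 - <<'E'
from m import *
d=load("wrist6.npz")
for c in ["blue","green","yellow"]: report(d,c,131,142,(410,700,80,230))
E
```

```text
target [575.4 148.9 110. ]
t 10.7 pos [573.4 146.1 158.3] shift [0.032 0.016 0.483] turn [-0.002  0.001  0.005] gap 0.471 F [ 0.  -0.4  0.4] q7 [-0.4   0.74  0.13  1.75 -0.14  0.66 -0.38]
blue 3041 ctr [569.6 149.3] size [20.  84.8] yaw -0.195 z 135.0 bulge [ 0.98 -0.21] R 46.5 circ mid [577.8 147.5]
green 3169 ctr [506.7 160. ] size [20.6 85.6] yaw -0.178 z 134.8 bulge [ 0.98 -0.2 ] R 43.7 circ mid [515.5 158.2]
yellow 3222 ctr [465.2 165.9] size [73.5 92. ] yaw -0.259 z 134.6 bulge [ 0.97 -0.23] R 26.1 circ mid [458.9 167.4]
```

View pics/wrist6.png

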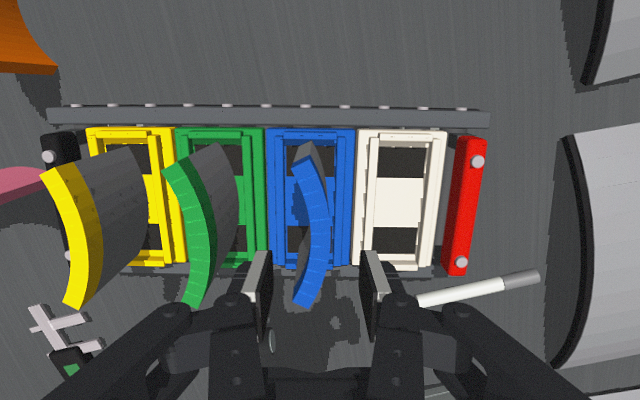

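The blue plate (px 315,230) is centred between the pads. Descend and grip.

Request:
{"api": "carry_out", "payload": {"increments": [{"x":0.03,"y":0.01,"z":0.1,"wx":0,"wy":0,"wz":0},{"x":0.03,"y":0.01,"z":0.25,"wx":0,"wy":0,"wz":0},{"x":0.03,"y":0.01,"z":0.4,"wx":0,"wy":0,"wz":0},{"x":0.03,"y":0.01,"z":0.48,"wx":0,"wy":0,"wz":0},{"x":0.03,"y":0.01,"z":0.48,"wx":0,"wy":0,"wz":0}]}}

```text
time: 11.2
position: [575.5, 149.0, 110.5]
eef_rot: [-2.415, -2.009, 0.002]
ft_force: [-0.8, -0.9, 0.7]
finger_gap: 0.473
```

Request:
{"api": "carry_out", "payload": {"increments": [{"x":0,"y":0,"z":0,"wx":0,"wy":0,"wz":0},{"x":0,"y":0,"z":0,"wx":0,"wy":0,"wz":0},{"x":0,"y":0,"z":0,"wx":0,"wy":0,"wz":0},{"x":0,"y":0,"z":0,"wx":0,"wy":0,"wz":0},{"x":0,"y":0,"z":0,"wx":0,"wy":0,"wz":0}], "grip": 255}}

```text
time: 11.7
position: [576.2, 149.4, 112.2]
eef_rot: [2.415, 2.009, 0.002]
ft_force: [-1.0, -0.5, 6.8]
finger_gap: 0.107
```

```bash
python3 go.py lane blue 210
```

```text
target [575.4 148.9 210. ]
t 11.7 pos [576.2 149.4 112.2] shift [-0.005 -0.006 -0.978] turn [ 0.    -0.     0.005] gap 0.107 F [-1.  -0.5  6.8] q7 [-0.39  0.81  0.11  1.77 -0.15  0.57 -0.37]
```

Request:
{"api": "carry_out", "payload": {"increments": [{"x":0,"y":0,"z":-0.1,"wx":0,"wy":0,"wz":0},{"x":0,"y":0,"z":-0.3,"wx":0,"wy":0,"wz":0},{"x":0,"y":0,"z":-0.55,"wx":0,"wy":0,"wz":0},{"x":0,"y":0,"z":-0.8,"wx":0,"wy":0,"wz":0},{"x":0,"y":0,"z":-1,"wx":0,"wy":0,"wz":0}]}}

```text
time: 12.2
position: [576.0, 148.9, 212.7]
eef_rot: [2.415, 2.009, 0.001]
ft_force: [1.0, -0.2, -4.1]
finger_gap: 0.103
```

```bash
python3 go.py rack blue 212
```

```text
target [ 529.2 -184.9  212. ]
t 12.2 pos [576.  148.9 212.7] shift [-3.367  0.147  0.007] turn [ 0.    -0.    -0.193] gap 0.103 F [ 1.  -0.2 -4.1] q7 [-0.41  0.67  0.15  1.69 -0.13  0.79 -0.39]
```

Request:
{"api": "carry_out", "payload": {"increments": [{"x":-0.15,"y":0.01,"z":0,"wx":0,"wy":0,"wz":-0.03},{"x":-0.35,"y":0.02,"z":0,"wx":0,"wy":0,"wz":-0.07},{"x":-0.55,"y":0.03,"z":0,"wx":0,"wy":0,"wz":-0.11},{"x":-0.78,"y":0.04,"z":0,"wx":0,"wy":0,"wz":-0.15},{"x":-1,"y":0.04,"z":0,"wx":0,"wy":0,"wz":-0.19}]}}

```text
time: 12.7
position: [561.3, 48.9, 211.3]
eef_rot: [2.102, 2.334, -0.001]
ft_force: [-0.1, -0.6, -3.9]
finger_gap: 0.102
```

```bash
python3 go.py rack blue 212
```

```text
target [ 529.2 -184.9  212. ]
t 12.7 pos [561.3  48.9 211.3] shift [-2.291 -0.563 -0.006] turn [-0.     0.    -0.001] gap 0.102 F [-0.1 -0.6 -3.9] q7 [-0.19  0.63  0.04  1.78 -0.04  0.73 -0.03]
```

Request:
{"api": "carry_out", "payload": {"increments": [{"x":-0.2,"y":-0.05,"z":0,"wx":0,"wy":0,"wz":0},{"x":-0.4,"y":-0.1,"z":0,"wx":0,"wy":0,"wz":0},{"x":-0.6,"y":-0.15,"z":0,"wx":0,"wy":0,"wz":0},{"x":-0.8,"y":-0.2,"z":0,"wx":0,"wy":0,"wz":0},{"x":-1,"y":-0.25,"z":0,"wx":0,"wy":0,"wz":0}]}}

```text
time: 13.2
position: [546.5, -53.0, 211.3]
eef_rot: [-2.105, -2.331, 0.001]
ft_force: [-0.6, 0.0, -3.3]
finger_gap: 0.107
```

Request:
{"api": "carry_out", "payload": {"increments": [{"x":-0.2,"y":-0.05,"z":0,"wx":0,"wy":0,"wz":0},{"x":-0.4,"y":-0.1,"z":0,"wx":0,"wy":0,"wz":0},{"x":-0.6,"y":-0.15,"z":0,"wx":0,"wy":0,"wz":0},{"x":-0.8,"y":-0.2,"z":0,"wx":0,"wy":0,"wz":0},{"x":-1,"y":-0.25,"z":0,"wx":0,"wy":0,"wz":0}]}}

```text
time: 13.7
position: [531.7, -155.0, 211.3]
eef_rot: [-2.105, -2.331, 0.001]
ft_force: [0.2, -0.3, -3.7]
finger_gap: 0.103
```

```bash
python3 go.py rack blue 152
```

```text
target [ 529.2 -184.9  152. ]
t 13.7 pos [ 531.7 -155.   211.3] shift [-0.295 -0.055  0.593] turn [-0.     0.    -0.003] gap 0.103 F [ 0.2 -0.3 -3.7] q7 [ 0.2   0.62  0.01  1.81 -0.01  0.71  0.31]
```

Request:
{"api": "carry_out", "payload": {"increments": [{"x":-0.15,"y":-0.03,"z":0,"wx":0,"wy":0,"wz":0},{"x":-0.28,"y":-0.05,"z":0.1,"wx":0,"wy":0,"wz":0},{"x":-0.28,"y":-0.05,"z":0.3,"wx":0,"wy":0,"wz":0},{"x":-0.28,"y":-0.05,"z":0.5,"wx":0,"wy":0,"wz":0},{"x":-0.28,"y":-0.05,"z":0.6,"wx":0,"wy":0,"wz":0}]}}

```text
time: 14.2
position: [529.1, -181.7, 149.1]
eef_rot: [-2.102, -2.33, 0.002]
ft_force: [-0.6, -0.3, -4.1]
finger_gap: 0.106
```

```bash
python3 snap.py wrist 7; python3 go.py rack blue 80;python3 - <<'E'
from m import *
d=load("wrist7.npz"); W=cloud(d); m=mask(d,"blue")&(W[...,2]>150)&(W[...,2]<190); print(np.percentile(W[m],[5,50,95],axis=0).round(1))
E
```

```text
target [ 529.2 -184.9   80. ]
t 14.25 pos [ 528.7 -181.4  148.3] shift [-0.036  0.004  0.683] turn [-0.003 -0.002 -0.002] gap 0.107 F [-0.1 -0.  -5. ] q7 [ 0.25  0.72 -0.    1.85 -0.    0.58  0.35]
[[ 513.2 -213.2  165. ]
 [ 525.1 -168.3  171.9]
 [ 531.8 -144.2  172.9]]
```

View pics/wrist7.png

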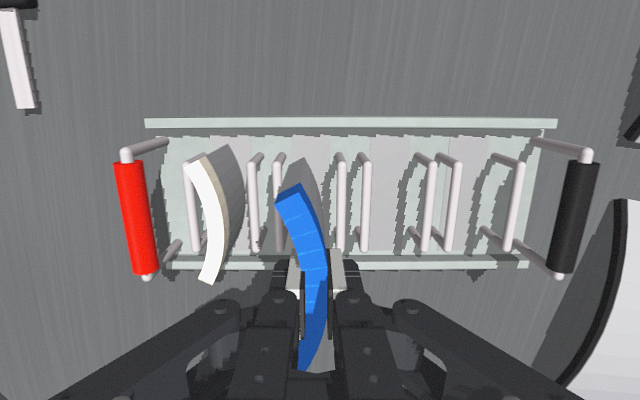

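Blue hangs over place 2 (hoops at px 277 and 341), with white upright beside it. Lowering.

Request:
{"api": "carry_out", "payload": {"increments": [{"x":-0.03,"y":0,"z":0,"wx":0,"wy":0,"wz":0},{"x":-0.03,"y":0,"z":0.2,"wx":0,"wy":0,"wz":0},{"x":-0.03,"y":0,"z":0.4,"wx":0,"wy":0,"wz":0},{"x":-0.03,"y":0,"z":0.6,"wx":0,"wy":0,"wz":0},{"x":-0.03,"y":0,"z":0.68,"wx":0,"wy":0,"wz":0}]}}

```text
time: 14.75
position: [530.5, -185.3, 82.6]
eef_rot: [-2.105, -2.332, 0.0]
ft_force: [-0.6, 0.2, -3.2]
finger_gap: 0.106
```

```bash
python3 go.py rack blue 68
```

```text
target [ 529.2 -184.9   68. ]
t 14.75 pos [ 530.5 -185.3   82.6] shift [ 0.006 -0.013  0.146] turn [-0.    -0.    -0.003] gap 0.106 F [-0.6  0.2 -3.2] q7 [ 0.26  0.83 -0.    1.88  0.    0.44  0.35]
```

Request:
{"api": "carry_out", "payload": {"increments": [{"x":0,"y":-0.01,"z":0.06,"wx":0,"wy":0,"wz":0},{"x":0,"y":-0.01,"z":0.1,"wx":0,"wy":0,"wz":0},{"x":0,"y":-0.01,"z":0.13,"wx":0,"wy":0,"wz":0},{"x":0,"y":-0.01,"z":0.14,"wx":0,"wy":0,"wz":0}]}}

```text
time: 15.15
position: [529.9, -185.5, 69.6]
eef_rot: [2.105, 2.331, 0.001]
ft_force: [0.1, -0.3, -3.2]
finger_gap: 0.107
```

Request:
{"api": "carry_out", "payload": {"increments": [{"x":0,"y":0,"z":0.01,"wx":0,"wy":0,"wz":0},{"x":0,"y":0,"z":0.01,"wx":0,"wy":0,"wz":0}]}}

```text
time: 15.35
position: [529.7, -185.4, 68.5]
eef_rot: [2.105, 2.332, 0.0]
ft_force: [-1.0, 0.1, -3.9]
finger_gap: 0.103
```

Request:
{"api": "carry_out", "payload": {"increments": [{"x":0,"y":0,"z":0.01,"wx":0,"wy":0,"wz":0},{"x":0,"y":0,"z":0.01,"wx":0,"wy":0,"wz":0}]}}

```text
time: 15.55
position: [529.9, -185.5, 68.2]
eef_rot: [2.105, 2.331, 0.001]
ft_force: [-1.6, 0.4, 4.3]
finger_gap: 0.108
```

Contact on the floor (+4 N). Release and rise.

Request:
{"api": "carry_out", "payload": {"increments": [{"x":0,"y":0,"z":0,"wx":0,"wy":0,"wz":0},{"x":0,"y":0,"z":0,"wx":0,"wy":0,"wz":0},{"x":0,"y":0,"z":0,"wx":0,"wy":0,"wz":0},{"x":0,"y":0,"z":0,"wx":0,"wy":0,"wz":0}], "grip": 135}}

```text
time: 15.95
position: [529.7, -185.5, 67.3]
eef_rot: [2.105, 2.332, 0.0]
ft_force: [0.3, -1.4, -1.0]
finger_gap: 0.474
```

Request:
{"api": "carry_out", "payload": {"increments": [{"x":0,"y":0,"z":-0.1,"wx":0,"wy":0,"wz":0},{"x":0,"y":0,"z":-0.3,"wx":0,"wy":0,"wz":0},{"x":0,"y":0,"z":-0.5,"wx":0,"wy":0,"wz":0},{"x":0,"y":0,"z":-0.8,"wx":0,"wy":0,"wz":0},{"x":0,"y":0,"z":-1,"wx":0,"wy":0,"wz":0}]}}

```text
time: 16.45
position: [530.1, -185.7, 169.7]
eef_rot: [2.104, 2.33, 0.002]
ft_force: [0.2, -0.5, -0.7]
finger_gap: 0.47
```

```bash
python3 snap.py wrist 8; python3 rp.py wrist8 white blue; python3 go.py lane green 200
```

```text
white 1955 off x,y [-1.1 -1.1] size [20.8 85.3] yaw 0.012 z 90.7
blue 1803 off x,y [-0.4 -2. ] size [19.7 85.3] yaw 0.003 z 91.0
target [511.9 159.4 200. ]
t 16.5 pos [ 531.8 -186.3  172.3] shift [ 3.458  0.155 -0.285] turn [0.005 0.001 0.178] gap 0.474 F [ 1.2 -1.   1.3] q7 [ 0.25  0.68  0.    1.83 -0.    0.62  0.36]
```

View pics/wrist8.png

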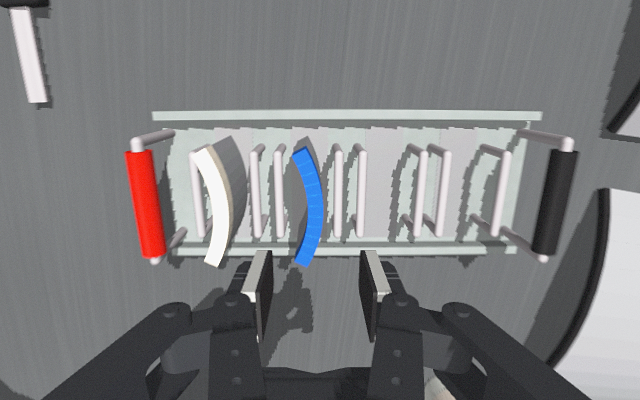

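White (px 215,205) and blue (310,205) both stand square in their places, within 2 mm. Next is green.

Request:
{"api": "carry_out", "payload": {"increments": [{"x":0.2,"y":0.01,"z":-0.2,"wx":0,"wy":0,"wz":0.04},{"x":0.4,"y":0.02,"z":-0.3,"wx":0,"wy":0,"wz":0.08},{"x":0.6,"y":0.03,"z":-0.3,"wx":0,"wy":0,"wz":0.12},{"x":0.8,"y":0.04,"z":-0.3,"wx":0,"wy":0,"wz":0.16},{"x":1,"y":0.05,"z":-0.3,"wx":0,"wy":0,"wz":0.18}]}}

```text
time: 17.0
position: [524.2, -84.6, 197.8]
eef_rot: [2.402, 2.025, 0.001]
ft_force: [0.3, 0.3, 0.1]
finger_gap: 0.475
```

```bash
python3 go.py lane green 200
```

```text
target [511.9 159.4 200. ]
t 17.0 pos [524.2 -84.6 197.8] shift [ 2.384 -0.534 -0.022] turn [ 0.    -0.    -0.003] gap 0.475 F [0.3 0.3 0.1] q7 [ 0.01  0.62  0.1   1.9  -0.1   0.64  0.  ]
```

Request:
{"api": "carry_out", "payload": {"increments": [{"x":0.25,"y":-0.05,"z":0,"wx":0,"wy":0,"wz":0},{"x":0.5,"y":-0.11,"z":0,"wx":0,"wy":0,"wz":0},{"x":0.75,"y":-0.17,"z":0,"wx":0,"wy":0,"wz":0},{"x":1,"y":-0.22,"z":0,"wx":0,"wy":0,"wz":0}]}}

```text
time: 17.4
position: [519.0, 17.9, 197.6]
eef_rot: [-2.4, -2.027, -0.0]
ft_force: [-0.2, 0.1, 0.3]
finger_gap: 0.473
```

Request:
{"api": "carry_out", "payload": {"increments": [{"x":0.25,"y":-0.05,"z":0,"wx":0,"wy":0,"wz":0},{"x":0.5,"y":-0.11,"z":0,"wx":0,"wy":0,"wz":0},{"x":0.75,"y":-0.17,"z":0,"wx":0,"wy":0,"wz":0},{"x":1,"y":-0.23,"z":0,"wx":0,"wy":0,"wz":0}]}}

```text
time: 17.8
position: [513.2, 120.4, 197.6]
eef_rot: [-2.4, -2.027, -0.001]
ft_force: [0.5, -0.2, 0.1]
finger_gap: 0.474
```

```bash
python3 go.py lane green 160
```

```text
target [511.9 159.4 160. ]
t 17.8 pos [513.2 120.4 197.6] shift [ 0.383 -0.078  0.376] turn [ 0.    -0.    -0.002] gap 0.474 F [ 0.5 -0.2  0.1] q7 [-0.41  0.61  0.15  1.91 -0.14  0.63 -0.34]
```

Request:
{"api": "carry_out", "payload": {"increments": [{"x":0.2,"y":-0.04,"z":0,"wx":0,"wy":0,"wz":0},{"x":0.37,"y":-0.08,"z":0.05,"wx":0,"wy":0,"wz":0},{"x":0.37,"y":-0.08,"z":0.2,"wx":0,"wy":0,"wz":0},{"x":0.37,"y":-0.08,"z":0.38,"wx":0,"wy":0,"wz":0},{"x":0.37,"y":-0.08,"z":0.38,"wx":0,"wy":0,"wz":0}]}}

```text
time: 18.3
position: [510.1, 156.9, 157.9]
eef_rot: [-2.398, -2.027, 0.006]
ft_force: [-1.4, -0.2, 0.2]
finger_gap: 0.471
```

```bash
python3 snap.py wrist 9; python3 - <<'E'
from m import *
d=load("wrist9.npz")
report(d,"green",131,142,(410,700,80,230)); report(d,"yellow",131,142,(425,465,110,230))
W=cloud(d); P=tops(d,W,"yellow",131,142,(400,480,80,230)); print(np.percentile(P,[1,50,99],axis=0).round(1))
E
python3 go.py lane green 110;
```

```text
green 3013 ctr [506.1 159.9] size [19.9 85.6] yaw -0.171 z 135.0 bulge [ 0.98 -0.2 ] R 46.5 circ mid [514.3 158.2]
yellow 2993 ctr [440.8 171.4] size [19.  81.8] yaw -0.194 z 134.8 bulge [ 0.96 -0.26] R 40.6 circ mid [448.8 169.2]
[[422.5 134.  131.3]
 [443.6 175.  134.9]
 [451.8 209.9 136.4]]
target [511.9 159.4 110. ]
t 18.35 pos [510.9 156.9 158.9] shift [0.027 0.007 0.489] turn [-0.001  0.001 -0.002] gap 0.472 F [ 0.1 -0.6  0.4] q7 [-0.47  0.68  0.14  1.92 -0.17  0.55 -0.39]
```

View pics/wrist9.png

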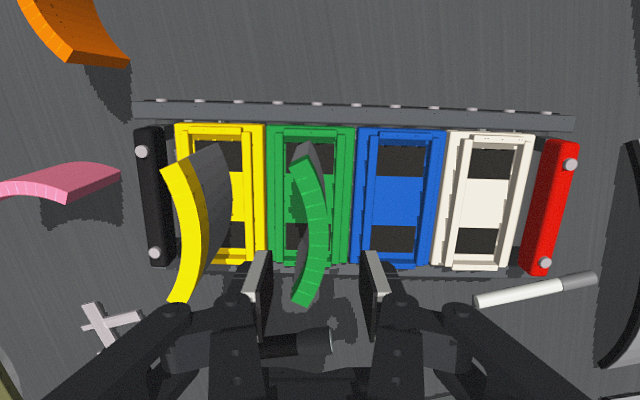

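The green plate (px 313,230) is centred between the pads. Descend and grip.

Request:
{"api": "carry_out", "payload": {"increments": [{"x":0.02,"y":0,"z":0.1,"wx":0,"wy":0,"wz":0},{"x":0.02,"y":0,"z":0.25,"wx":0,"wy":0,"wz":0},{"x":0.02,"y":0,"z":0.4,"wx":0,"wy":0,"wz":0},{"x":0.02,"y":0,"z":0.49,"wx":0,"wy":0,"wz":0},{"x":0.02,"y":0,"z":0.49,"wx":0,"wy":0,"wz":0}]}}

```text
time: 18.85
position: [511.5, 158.9, 109.5]
eef_rot: [-2.4, -2.027, 0.002]
ft_force: [-0.0, 0.3, 0.4]
finger_gap: 0.471
```

Request:
{"api": "carry_out", "payload": {"increments": [{"x":0,"y":0,"z":0,"wx":0,"wy":0,"wz":0},{"x":0,"y":0,"z":0,"wx":0,"wy":0,"wz":0},{"x":0,"y":0,"z":0,"wx":0,"wy":0,"wz":0},{"x":0,"y":0,"z":0,"wx":0,"wy":0,"wz":0},{"x":0,"y":0,"z":0,"wx":0,"wy":0,"wz":0}], "grip": 255}}

```text
time: 19.35
position: [512.4, 159.2, 111.1]
eef_rot: [2.4, 2.027, 0.002]
ft_force: [-1.2, -0.4, 6.3]
finger_gap: 0.109
```

Request:
{"api": "carry_out", "payload": {"increments": [{"x":0,"y":0,"z":-0.1,"wx":0,"wy":0,"wz":0},{"x":0,"y":0,"z":-0.3,"wx":0,"wy":0,"wz":0},{"x":0,"y":0,"z":-0.55,"wx":0,"wy":0,"wz":0},{"x":0,"y":0,"z":-0.8,"wx":0,"wy":0,"wz":0},{"x":0,"y":0,"z":-1,"wx":0,"wy":0,"wz":0}]}}

```text
time: 19.85
position: [511.7, 158.9, 211.5]
eef_rot: [-2.4, -2.027, 0.0]
ft_force: [0.1, 0.5, -5.6]
finger_gap: 0.106
```

```bash
python3 go.py rack green 212
```

```text
target [ 592.8 -178.1  212. ]
t 19.85 pos [511.7 158.9 211.5] shift [-3.186  1.364 -0.005] turn [-0.     0.    -0.183] gap 0.106 F [ 0.1  0.5 -5.6] q7 [-0.49  0.6   0.17  1.87 -0.15  0.68 -0.4 ]
```

Request:
{"api": "carry_out", "payload": {"increments": [{"x":-0.15,"y":0.06,"z":0,"wx":0,"wy":0,"wz":-0.03},{"x":-0.35,"y":0.15,"z":0,"wx":0,"wy":0,"wz":-0.07},{"x":-0.55,"y":0.23,"z":0,"wx":0,"wy":0,"wz":-0.11},{"x":-0.78,"y":0.33,"z":0,"wx":0,"wy":0,"wz":-0.15},{"x":-1,"y":0.42,"z":0,"wx":0,"wy":0,"wz":-0.18}]}}

```text
time: 20.35
position: [536.1, 52.2, 210.1]
eef_rot: [-2.102, -2.334, 0.002]
ft_force: [0.7, 0.3, -6.4]
finger_gap: 0.109
```

```bash
python3 go.py rack green 212
```

```text
target [ 592.8 -178.1  212. ]
t 20.35 pos [536.1  52.2 210.1] shift [-2.349  0.324 -0.018] turn [-0.001  0.    -0.001] gap 0.109 F [ 0.7  0.3 -6.4] q7 [-0.22  0.6   0.06  1.86 -0.06  0.68 -0.02]
```

Request:
{"api": "carry_out", "payload": {"increments": [{"x":-0.2,"y":0.03,"z":0,"wx":0,"wy":0,"wz":0},{"x":-0.4,"y":0.06,"z":0,"wx":0,"wy":0,"wz":0},{"x":-0.6,"y":0.08,"z":0,"wx":0,"wy":0,"wz":0},{"x":-0.8,"y":0.11,"z":0,"wx":0,"wy":0,"wz":0},{"x":-1,"y":0.14,"z":0,"wx":0,"wy":0,"wz":0}]}}

```text
time: 20.85
position: [560.0, -45.6, 210.0]
eef_rot: [-2.105, -2.331, 0.002]
ft_force: [0.6, -0.2, -4.6]
finger_gap: 0.111
```

Request:
{"api": "carry_out", "payload": {"increments": [{"x":-0.2,"y":0.03,"z":0,"wx":0,"wy":0,"wz":0},{"x":-0.4,"y":0.06,"z":0,"wx":0,"wy":0,"wz":0},{"x":-0.6,"y":0.08,"z":0,"wx":0,"wy":0,"wz":0},{"x":-0.8,"y":0.11,"z":0,"wx":0,"wy":0,"wz":0},{"x":-1,"y":0.14,"z":0,"wx":0,"wy":0,"wz":0}]}}

```text
time: 21.35
position: [584.0, -143.4, 209.9]
eef_rot: [-2.104, -2.33, 0.002]
ft_force: [-0.2, 0.8, -5.2]
finger_gap: 0.104
```

```bash
python3 go.py rack green 152
```

```text
target [ 592.8 -178.1  152. ]
t 21.35 pos [ 584.  -143.4  209.9] shift [-0.354  0.054  0.578] turn [-0.001 -0.    -0.003] gap 0.104 F [-0.2  0.8 -5.2] q7 [ 0.15  0.68  0.03  1.67 -0.03  0.8   0.29]
```

Request:
{"api": "carry_out", "payload": {"increments": [{"x":-0.17,"y":0.02,"z":0,"wx":0,"wy":0,"wz":0},{"x":-0.34,"y":0.05,"z":0.1,"wx":0,"wy":0,"wz":0},{"x":-0.35,"y":0.05,"z":0.3,"wx":0,"wy":0,"wz":0},{"x":-0.35,"y":0.05,"z":0.5,"wx":0,"wy":0,"wz":0},{"x":-0.35,"y":0.05,"z":0.58,"wx":0,"wy":0,"wz":0}]}}

```text
time: 21.85
position: [591.6, -176.6, 149.4]
eef_rot: [-2.102, -2.328, 0.003]
ft_force: [-0.7, 0.8, -3.9]
finger_gap: 0.106
```

```bash
python3 snap.py wrist 10; python3 go.py rack green 80;python3 - <<'E'
from m import *
d=load("wrist10.npz"); W=cloud(d); m=mask(d,"green")&(W[...,2]>150)&(W[...,2]<190); print(np.percentile(W[m],[5,50,95],axis=0).round(1))
E
```

```text
target [ 592.8 -178.1   80. ]
t 21.9 pos [ 591.5 -176.3  149.1] shift [-0.021  0.014  0.691] turn [-0.004 -0.002 -0.002] gap 0.11 F [-0.8 -0.5 -5.2] q7 [ 0.2   0.78  0.02  1.67 -0.03  0.7   0.34]
[[ 575.4 -207.3  166.5]
 [ 587.4 -162.1  173.3]
 [ 594.3 -138.2  174.3]]
```

View pics/wrist10.png

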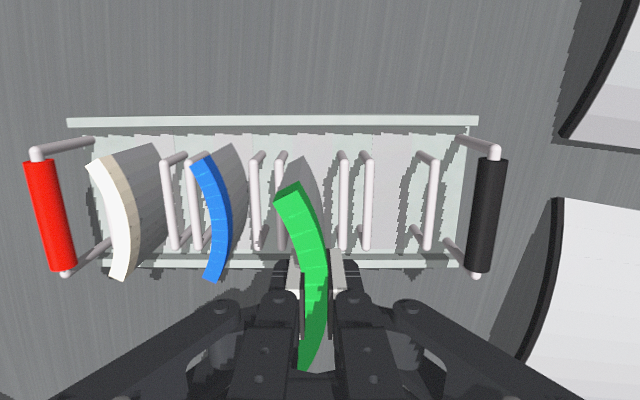

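Green hangs over place 3 (hoops at px 279 and 343). Lowering.

Request:
{"api": "carry_out", "payload": {"increments": [{"x":-0.01,"y":0.01,"z":0,"wx":0,"wy":0,"wz":0},{"x":-0.01,"y":0.01,"z":0.2,"wx":0,"wy":0,"wz":0},{"x":-0.01,"y":0.01,"z":0.4,"wx":0,"wy":0,"wz":0},{"x":-0.01,"y":0.01,"z":0.6,"wx":0,"wy":0,"wz":0},{"x":-0.01,"y":0.01,"z":0.68,"wx":0,"wy":0,"wz":0}]}}

```text
time: 22.4
position: [594.5, -177.6, 83.6]
eef_rot: [-2.104, -2.332, 0.0]
ft_force: [0.1, 0.1, -3.9]
finger_gap: 0.103
```

```bash
python3 go.py rack green 68
```

```text
target [ 592.8 -178.1   68. ]
t 22.4 pos [ 594.5 -177.6   83.6] shift [-0.003 -0.017  0.156] turn [-0.001 -0.    -0.002] gap 0.103 F [ 0.1  0.1 -3.9] q7 [ 0.21  0.88  0.02  1.7  -0.02  0.57  0.34]
```

Request:
{"api": "carry_out", "payload": {"increments": [{"x":0,"y":-0.01,"z":0.06,"wx":0,"wy":0,"wz":0},{"x":0,"y":-0.02,"z":0.1,"wx":0,"wy":0,"wz":0},{"x":0,"y":-0.02,"z":0.13,"wx":0,"wy":0,"wz":0},{"x":0,"y":-0.02,"z":0.14,"wx":0,"wy":0,"wz":0}]}}

```text
time: 22.8
position: [592.9, -178.2, 70.7]
eef_rot: [2.105, 2.331, 0.001]
ft_force: [0.6, -0.7, -6.3]
finger_gap: 0.102
```

Request:
{"api": "carry_out", "payload": {"increments": [{"x":0,"y":0,"z":0.01,"wx":0,"wy":0,"wz":0},{"x":0,"y":0,"z":0.01,"wx":0,"wy":0,"wz":0}]}}

```text
time: 23.0
position: [592.8, -178.1, 69.5]
eef_rot: [2.105, 2.332, 0.001]
ft_force: [-1.2, -0.1, -4.7]
finger_gap: 0.108
```

Request:
{"api": "carry_out", "payload": {"increments": [{"x":0,"y":0,"z":0.01,"wx":0,"wy":0,"wz":0},{"x":0,"y":0,"z":0.01,"wx":0,"wy":0,"wz":0}]}}

```text
time: 23.2
position: [592.6, -178.0, 68.3]
eef_rot: [2.105, 2.332, 0.0]
ft_force: [-0.6, 0.5, -5.1]
finger_gap: 0.107
```

Request:
{"api": "carry_out", "payload": {"increments": [{"x":0,"y":0,"z":0.01,"wx":0,"wy":0,"wz":0},{"x":0,"y":0,"z":0.01,"wx":0,"wy":0,"wz":0}]}}

```text
time: 23.4
position: [592.7, -178.1, 67.2]
eef_rot: [2.105, 2.332, 0.0]
ft_force: [0.6, 0.7, -5.1]
finger_gap: 0.107
```

Request:
{"api": "carry_out", "payload": {"increments": [{"x":0,"y":0,"z":0.01,"wx":0,"wy":0,"wz":0},{"x":0,"y":0,"z":0.01,"wx":0,"wy":0,"wz":0}]}}

```text
time: 23.6
position: [592.8, -178.1, 67.2]
eef_rot: [2.105, 2.331, 0.001]
ft_force: [-1.5, 0.7, 3.5]
finger_gap: 0.109
```

Contact on the floor. Release.

Request:
{"api": "carry_out", "payload": {"increments": [{"x":0,"y":0,"z":0,"wx":0,"wy":0,"wz":0},{"x":0,"y":0,"z":0,"wx":0,"wy":0,"wz":0},{"x":0,"y":0,"z":0,"wx":0,"wy":0,"wz":0},{"x":0,"y":0,"z":0,"wx":0,"wy":0,"wz":0}], "grip": 135}}

```text
time: 24.0
position: [592.8, -178.1, 66.3]
eef_rot: [2.105, 2.332, 0.0]
ft_force: [-0.2, -0.1, -0.0]
finger_gap: 0.47
```

Request:
{"api": "carry_out", "payload": {"increments": [{"x":0,"y":0,"z":-0.1,"wx":0,"wy":0,"wz":0},{"x":0,"y":0,"z":-0.3,"wx":0,"wy":0,"wz":0},{"x":0,"y":0,"z":-0.5,"wx":0,"wy":0,"wz":0},{"x":0,"y":0,"z":-0.8,"wx":0,"wy":0,"wz":0},{"x":0,"y":0,"z":-1,"wx":0,"wy":0,"wz":0}]}}

```text
time: 24.5
position: [593.3, -178.4, 168.9]
eef_rot: [2.104, 2.33, 0.002]
ft_force: [0.0, -0.2, 0.1]
finger_gap: 0.472
```

```bash
sed -i 's/"yellow":([^)]*)/"yellow":(445.5,170.2,-.20,96)/' go.py; python3 snap.py wrist 11; python3 rp.py wrist11 white blue green; python3 go.py lane yellow 200
```

```text
white 2041 off x,y [-1.  -1.3] size [21.7 85.5] yaw 0.0 z 90.4
blue 1827 off x,y [ 0.2 -2.3] size [21.  85.3] yaw 0.005 z 90.5
green 1869 off x,y [-0.9 -0. ] size [19.8 84.9] yaw 0.013 z 90.9
target [445.5 170.2 200. ]
t 24.55 pos [ 595.2 -178.9  171.8] shift [ 3.625 -1.133 -0.3  ] turn [0.005 0.001 0.201] gap 0.471 F [-0.3 -0.2  1.5] q7 [ 0.2   0.75  0.03  1.65 -0.03  0.73  0.34]
```

View pics/wrist11.png

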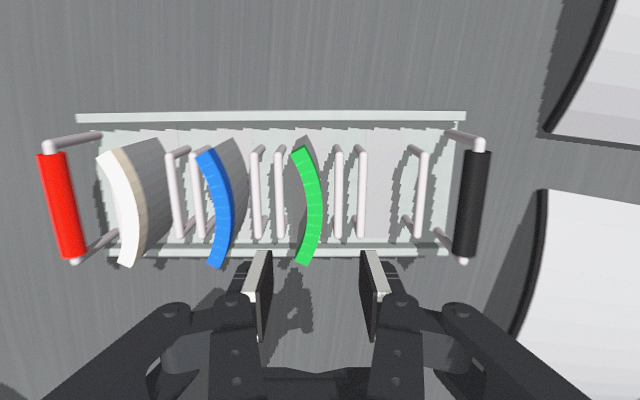

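Three plates now stand square, at px 128, 218 and 310. Next is yellow.

Request:
{"api": "carry_out", "payload": {"increments": [{"x":0.2,"y":-0.06,"z":-0.2,"wx":0,"wy":0,"wz":0.04},{"x":0.4,"y":-0.12,"z":-0.3,"wx":0,"wy":0,"wz":0.08},{"x":0.6,"y":-0.18,"z":-0.3,"wx":0,"wy":0,"wz":0.12},{"x":0.8,"y":-0.25,"z":-0.3,"wx":0,"wy":0,"wz":0.16},{"x":1,"y":-0.31,"z":-0.3,"wx":0,"wy":0,"wz":0.2}]}}

```text
time: 25.05
position: [551.2, -81.0, 196.8]
eef_rot: [2.432, 1.988, 0.001]
ft_force: [0.2, 1.2, 0.7]
finger_gap: 0.471
```

```bash
python3 go.py lane yellow 200
```

```text
target [445.5 170.2 200. ]
t 25.05 pos [551.2 -81.  196.8] shift [ 2.251 -1.536 -0.032] turn [ 0. -0. -0.] gap 0.471 F [0.2 1.2 0.7] q7 [-0.01  0.65  0.13  1.82 -0.12  0.68 -0.01]
```

Request:
{"api": "carry_out", "payload": {"increments": [{"x":0.2,"y":-0.13,"z":0,"wx":0,"wy":0,"wz":0},{"x":0.4,"y":-0.27,"z":0,"wx":0,"wy":0,"wz":0},{"x":0.6,"y":-0.4,"z":0,"wx":0,"wy":0,"wz":0},{"x":0.8,"y":-0.54,"z":0,"wx":0,"wy":0,"wz":0},{"x":1,"y":-0.68,"z":0,"wx":0,"wy":0,"wz":0}]}}

```text
time: 25.55
position: [504.2, 30.6, 196.7]
eef_rot: [2.43, 1.991, 0.001]
ft_force: [0.8, -0.1, 0.5]
finger_gap: 0.469
```

Request:
{"api": "carry_out", "payload": {"increments": [{"x":0.2,"y":-0.13,"z":0,"wx":0,"wy":0,"wz":0},{"x":0.4,"y":-0.27,"z":0,"wx":0,"wy":0,"wz":0},{"x":0.6,"y":-0.4,"z":0,"wx":0,"wy":0,"wz":0},{"x":0.8,"y":-0.54,"z":0,"wx":0,"wy":0,"wz":0},{"x":1,"y":-0.68,"z":0,"wx":0,"wy":0,"wz":0}]}}

```text
time: 26.05
position: [457.2, 142.1, 196.7]
eef_rot: [2.43, 1.991, 0.001]
ft_force: [1.0, 0.5, 0.3]
finger_gap: 0.47
```

```bash
python3 go.py lane yellow 160
```

```text
target [445.5 170.2 160. ]
t 26.05 pos [457.2 142.1 196.7] shift [ 0.252 -0.171  0.367] turn [ 0.    -0.     0.001] gap 0.47 F [1.  0.5 0.3] q7 [-0.51  0.57  0.17  2.05 -0.18  0.54 -0.4 ]
```

Request:
{"api": "carry_out", "payload": {"increments": [{"x":0.15,"y":-0.1,"z":0,"wx":0,"wy":0,"wz":0},{"x":0.24,"y":-0.16,"z":0.05,"wx":0,"wy":0,"wz":0},{"x":0.24,"y":-0.16,"z":0.2,"wx":0,"wy":0,"wz":0},{"x":0.24,"y":-0.16,"z":0.37,"wx":0,"wy":0,"wz":0},{"x":0.24,"y":-0.16,"z":0.37,"wx":0,"wy":0,"wz":0}]}}

```text
time: 26.55
position: [445.5, 167.0, 157.9]
eef_rot: [-2.43, -1.99, 0.005]
ft_force: [0.2, 0.1, 0.5]
finger_gap: 0.474
```

```bash
python3 snap.py wrist 12; python3 - <<'E'
from m import *
d=load("wrist12.npz")
report(d,"yellow",131,142,(415,470,110,230))
E
python3 go.py lane yellow 110;
```

```text
yellow 3026 ctr [438.9 169.7] size [20.3 85.4] yaw -0.26 z 135.0 bulge [ 0.96 -0.28] R 46.3 circ mid [446.8 167.3]
target [445.5 170.2 110. ]
t 26.6 pos [446.1 167.1 158.7] shift [ 0.03  -0.011  0.487] turn [-0.001  0.001  0.001] gap 0.473 F [-0.4 -0.7  0. ] q7 [-0.55  0.63  0.15  2.09 -0.21  0.44 -0.44]
```

View pics/wrist12.png

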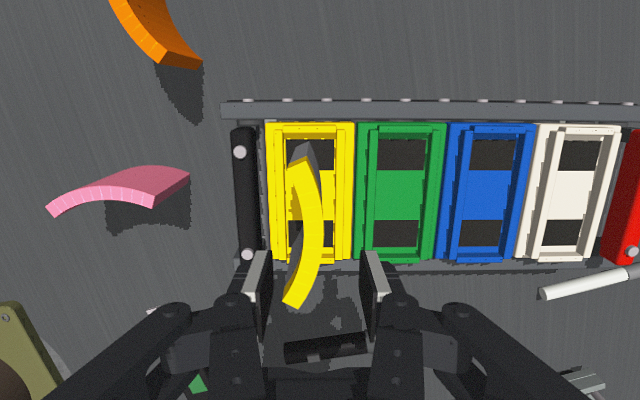

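The yellow plate (px 308,230, on the yellow carrier, not orange or pink) is turned to yaw −0.26, so I'll adjust the grasp.

```bash
sed -i 's/"yellow":([^)]*)/"yellow":(443.9,168.5,-.25,96)/' go.py; python3 go.py lane yellow 110
```

```text
target [443.9 168.5 110. ]
t 26.6 pos [446.1 167.1 158.7] shift [ 0.01  -0.024  0.487] turn [-0.001  0.001  0.034] gap 0.473 F [-0.4 -0.7  0. ] q7 [-0.55  0.63  0.15  2.09 -0.21  0.44 -0.44]
```

Request:
{"api": "carry_out", "payload": {"increments": [{"x":0.01,"y":-0.02,"z":0,"wx":0,"wy":0,"wz":0.03},{"x":0.01,"y":-0.02,"z":0.2,"wx":0,"wy":0,"wz":0.03},{"x":0.01,"y":-0.02,"z":0.38,"wx":0,"wy":0,"wz":0.03},{"x":0.01,"y":-0.02,"z":0.49,"wx":0,"wy":0,"wz":0.03},{"x":0.01,"y":-0.02,"z":0.49,"wx":0,"wy":0,"wz":0.03}]}}

```text
time: 27.1
position: [444.5, 168.7, 109.7]
eef_rot: [-2.474, -1.935, 0.002]
ft_force: [-0.6, -0.0, -0.5]
finger_gap: 0.469
```

Request:
{"api": "carry_out", "payload": {"increments": [{"x":0,"y":0,"z":0,"wx":0,"wy":0,"wz":0},{"x":0,"y":0,"z":0,"wx":0,"wy":0,"wz":0},{"x":0,"y":0,"z":0,"wx":0,"wy":0,"wz":0},{"x":0,"y":0,"z":0,"wx":0,"wy":0,"wz":0},{"x":0,"y":0,"z":0,"wx":0,"wy":0,"wz":0}], "grip": 255}}

```text
time: 27.6
position: [445.1, 169.4, 111.2]
eef_rot: [2.474, 1.936, 0.002]
ft_force: [-1.5, -0.3, 6.8]
finger_gap: 0.108
```

Request:
{"api": "carry_out", "payload": {"increments": [{"x":0,"y":0,"z":-0.1,"wx":0,"wy":0,"wz":0},{"x":0,"y":0,"z":-0.3,"wx":0,"wy":0,"wz":0},{"x":0,"y":0,"z":-0.55,"wx":0,"wy":0,"wz":0},{"x":0,"y":0,"z":-0.8,"wx":0,"wy":0,"wz":0},{"x":0,"y":0,"z":-1,"wx":0,"wy":0,"wz":0}]}}

```text
time: 28.1
position: [444.6, 168.9, 211.9]
eef_rot: [2.474, 1.936, 0.0]
ft_force: [0.6, 0.2, -4.6]
finger_gap: 0.106
```

```bash
python3 go.py rack yellow 212
```

```text
target [ 656.4 -171.3  212. ]
t 28.1 pos [444.6 168.9 211.9] shift [-2.792e+00  2.876e+00 -1.000e-03] turn [ 0.    -0.    -0.233] gap 0.106 F [ 0.6  0.2 -4.6] q7 [-0.6   0.54  0.21  2.04 -0.2   0.58 -0.49]
```

Request:
{"api": "carry_out", "payload": {"increments": [{"x":-0.1,"y":0.1,"z":0,"wx":0,"wy":0,"wz":-0.03},{"x":-0.28,"y":0.28,"z":0,"wx":0,"wy":0,"wz":-0.08},{"x":-0.48,"y":0.49,"z":0,"wx":0,"wy":0,"wz":-0.13},{"x":-0.68,"y":0.7,"z":0,"wx":0,"wy":0,"wz":-0.18},{"x":-0.88,"y":0.9,"z":0,"wx":0,"wy":0,"wz":-0.23}]}}

```text
time: 28.6
position: [510.9, 60.8, 210.5]
eef_rot: [-2.102, -2.335, 0.001]
ft_force: [0.9, -0.1, -4.7]
finger_gap: 0.103
```

```bash
python3 go.py rack yellow 212
```

```text
target [ 656.4 -171.3  212. ]
t 28.6 pos [510.9  60.8 210.5] shift [-2.461  1.204 -0.015] turn [-0.001  0.    -0.001] gap 0.103 F [ 0.9 -0.1 -4.7] q7 [-0.26  0.58  0.08  1.93 -0.07  0.64 -0.03]
```

Request:
{"api": "carry_out", "payload": {"increments": [{"x":-0.2,"y":0.1,"z":0,"wx":0,"wy":0,"wz":0},{"x":-0.4,"y":0.2,"z":0,"wx":0,"wy":0,"wz":0},{"x":-0.6,"y":0.29,"z":0,"wx":0,"wy":0,"wz":0},{"x":-0.8,"y":0.39,"z":0,"wx":0,"wy":0,"wz":0},{"x":-1,"y":0.49,"z":0,"wx":0,"wy":0,"wz":0}]}}

```text
time: 29.1
position: [569.3, -33.4, 210.3]
eef_rot: [-2.105, -2.331, 0.002]
ft_force: [0.5, 0.4, -5.4]
finger_gap: 0.103
```

Request:
{"api": "carry_out", "payload": {"increments": [{"x":-0.2,"y":0.1,"z":0,"wx":0,"wy":0,"wz":0},{"x":-0.4,"y":0.2,"z":0,"wx":0,"wy":0,"wz":0},{"x":-0.6,"y":0.29,"z":0,"wx":0,"wy":0,"wz":0},{"x":-0.8,"y":0.39,"z":0,"wx":0,"wy":0,"wz":0},{"x":-1,"y":0.49,"z":0,"wx":0,"wy":0,"wz":0}]}}

```text
time: 29.6
position: [628.1, -127.7, 210.1]
eef_rot: [-2.104, -2.33, 0.003]
ft_force: [0.3, 0.8, -4.6]
finger_gap: 0.107
```

```bash
python3 go.py rack yellow 152
```

```text
target [ 656.4 -171.3  152. ]
t 29.6 pos [ 628.1 -127.7  210.1] shift [-0.463  0.239  0.58 ] turn [-0.002 -0.    -0.003] gap 0.107 F [ 0.3  0.8 -4.6] q7 [ 0.1   0.73  0.06  1.54 -0.05  0.87  0.28]
```

Request:
{"api": "carry_out", "payload": {"increments": [{"x":-0.2,"y":0.1,"z":0,"wx":0,"wy":0,"wz":0},{"x":-0.4,"y":0.2,"z":0,"wx":0,"wy":0,"wz":0},{"x":-0.45,"y":0.23,"z":0.2,"wx":0,"wy":0,"wz":0},{"x":-0.45,"y":0.23,"z":0.4,"wx":0,"wy":0,"wz":0},{"x":-0.45,"y":0.23,"z":0.55,"wx":0,"wy":0,"wz":0}]}}

```text
time: 30.1
position: [654.7, -169.3, 153.5]
eef_rot: [-2.104, -2.329, 0.003]
ft_force: [-0.5, -0.3, -5.4]
finger_gap: 0.106
```

```bash
python3 snap.py wrist 13; python3 go.py rack yellow 80;python3 - <<'E'
from m import *
d=load("wrist13.npz"); W=cloud(d); m=mask(d,"yellow")&(W[...,2]>150)&(W[...,2]<190); print(np.percentile(W[m],[5,50,95],axis=0).round(1))
E
```

```text
target [ 656.4 -171.3   80. ]
t 30.15 pos [ 653.3 -168.5  151. ] shift [-0.032  0.033  0.71 ] turn [-0.005 -0.002 -0.003] gap 0.104 F [-1.1 -0.5 -6.6] q7 [ 0.16  0.85  0.05  1.47 -0.05  0.83  0.33]
[[ 638.6 -200.3  169.2]
 [ 650.6 -155.4  177.2]
 [ 657.5 -131.6  178.3]]
```

View pics/wrist13.png

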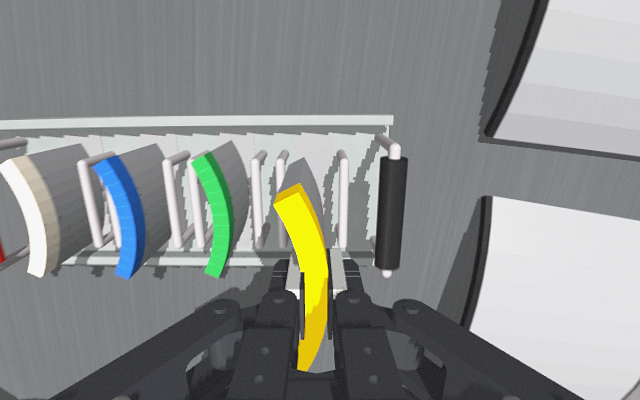

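Yellow hangs over place 4 (hoops at px 280 and 343, black handle at 392). I'll lower it and release with a smaller opening because the handle is close.

Request:
{"api": "carry_out", "payload": {"increments": [{"x":-0.01,"y":0.01,"z":0,"wx":0,"wy":0,"wz":0},{"x":-0.01,"y":0.01,"z":0.2,"wx":0,"wy":0,"wz":0},{"x":-0.01,"y":0.01,"z":0.4,"wx":0,"wy":0,"wz":0},{"x":-0.01,"y":0.01,"z":0.6,"wx":0,"wy":0,"wz":0},{"x":-0.01,"y":0.01,"z":0.68,"wx":0,"wy":0,"wz":0}]}}

```text
time: 30.65
position: [656.9, -169.8, 86.6]
eef_rot: [-2.104, -2.331, 0.001]
ft_force: [-0.9, -0.2, -4.3]
finger_gap: 0.106
```

```bash
python3 go.py rack yellow 68
```

```text
target [ 656.4 -171.3   68. ]
t 30.65 pos [ 656.9 -169.8   86.6] shift [-0.015 -0.006  0.186] turn [-0.001 -0.    -0.002] gap 0.106 F [-0.9 -0.2 -4.3] q7 [ 0.16  0.94  0.04  1.5  -0.05  0.71  0.33]
```

Request:
{"api": "carry_out", "payload": {"increments": [{"x":-0.01,"y":-0.01,"z":0.06,"wx":0,"wy":0,"wz":0},{"x":-0.01,"y":-0.01,"z":0.12,"wx":0,"wy":0,"wz":0},{"x":-0.01,"y":-0.01,"z":0.16,"wx":0,"wy":0,"wz":0},{"x":-0.01,"y":-0.01,"z":0.17,"wx":0,"wy":0,"wz":0}]}}

```text
time: 31.05
position: [656.7, -171.3, 70.4]
eef_rot: [2.105, 2.332, 0.0]
ft_force: [-0.3, 0.6, -5.1]
finger_gap: 0.104
```

Request:
{"api": "carry_out", "payload": {"increments": [{"x":0,"y":0,"z":0.01,"wx":0,"wy":0,"wz":0},{"x":0,"y":0,"z":0.01,"wx":0,"wy":0,"wz":0}]}}

```text
time: 31.25
position: [656.8, -171.3, 69.6]
eef_rot: [2.105, 2.332, 0.001]
ft_force: [0.1, -0.3, -3.5]
finger_gap: 0.111
```

Request:
{"api": "carry_out", "payload": {"increments": [{"x":0,"y":0,"z":0.01,"wx":0,"wy":0,"wz":0},{"x":0,"y":0,"z":0.01,"wx":0,"wy":0,"wz":0}]}}

```text
time: 31.45
position: [656.6, -171.3, 68.3]
eef_rot: [2.105, 2.332, 0.0]
ft_force: [0.2, -0.2, -4.8]
finger_gap: 0.108
```

Request:
{"api": "carry_out", "payload": {"increments": [{"x":0,"y":0,"z":0.01,"wx":0,"wy":0,"wz":0},{"x":0,"y":0,"z":0.01,"wx":0,"wy":0,"wz":0}]}}

```text
time: 31.65
position: [656.7, -171.4, 67.4]
eef_rot: [2.105, 2.331, 0.0]
ft_force: [1.3, -0.9, -3.5]
finger_gap: 0.109
```

Request:
{"api": "carry_out", "payload": {"increments": [{"x":0,"y":0,"z":0.005,"wx":0,"wy":0,"wz":0},{"x":0,"y":0,"z":0.005,"wx":0,"wy":0,"wz":0}]}}

```text
time: 31.85
position: [656.8, -171.4, 67.3]
eef_rot: [2.105, 2.331, 0.001]
ft_force: [-1.4, 0.9, 0.0]
finger_gap: 0.107
```

The force rose from −4 to 0 N, so the floor carries the plate. Release.

Request:
{"api": "carry_out", "payload": {"increments": [{"x":0,"y":0,"z":0,"wx":0,"wy":0,"wz":0},{"x":0,"y":0,"z":0,"wx":0,"wy":0,"wz":0},{"x":0,"y":0,"z":0,"wx":0,"wy":0,"wz":0},{"x":0,"y":0,"z":0,"wx":0,"wy":0,"wz":0}], "grip": 165}}

```text
time: 32.25
position: [656.8, -171.3, 67.0]
eef_rot: [2.105, 2.331, 0.001]
ft_force: [0.5, 0.4, 0.0]
finger_gap: 0.355
```

Request:
{"api": "carry_out", "payload": {"increments": [{"x":0,"y":0,"z":-0.1,"wx":0,"wy":0,"wz":0},{"x":0,"y":0,"z":-0.3,"wx":0,"wy":0,"wz":0},{"x":0,"y":0,"z":-0.5,"wx":0,"wy":0,"wz":0},{"x":0,"y":0,"z":-0.8,"wx":0,"wy":0,"wz":0},{"x":0,"y":0,"z":-1,"wx":0,"wy":0,"wz":0}]}}

```text
time: 32.75
position: [657.5, -171.6, 169.6]
eef_rot: [2.104, 2.33, 0.002]
ft_force: [0.4, -0.4, 0.1]
finger_gap: 0.35
```

Request:
{"api": "carry_out", "payload": {"increments": [{"x":0.2,"y":-0.1,"z":-0.2,"wx":0,"wy":0,"wz":0},{"x":0.4,"y":-0.2,"z":-0.4,"wx":0,"wy":0,"wz":0},{"x":0.6,"y":-0.3,"z":-0.5,"wx":0,"wy":0,"wz":0},{"x":0.8,"y":-0.4,"z":-0.5,"wx":0,"wy":0,"wz":0},{"x":0.8,"y":-0.4,"z":-0.5,"wx":0,"wy":0,"wz":0}]}}

```text
time: 33.25
position: [607.6, -91.8, 218.1]
eef_rot: [-2.099, -2.335, -0.003]
ft_force: [-0.1, 0.9, 0.5]
finger_gap: 0.354
```

```bash
python3 snap.py side 14; python3 snap.py scene 14; python3 snap.py wrist 14; for n in scene14 wrist14; do echo $n; python3 rp.py $n white blue green yellow; done; python3 go.py rack yellow 200
```

```text
scene14
white 279 off x,y [1.  0.4] size [19.9 83.1] yaw -0.004 z 91.9
blue 370 off x,y [ 2.5 -1.1] size [19.7 83.2] yaw 0.009 z 91.0
green 398 off x,y [1.5 1.2] size [18.8 83.7] yaw 0.006 z 91.1
yellow 462 off x,y [ 1.2 -0.6] size [19.3 83.4] yaw 0.005 z 91.5
wrist14
white 1188 off x,y [-0.8 -1.7] size [21.4 85.8] yaw -0.006 z 90.3
blue 920 off x,y [1.1 3. ] size [18.6 75.3] yaw 0.037 z 90.3
green 846 off x,y [0.4 0.5] size [17.9 84. ] yaw 0.089 z 90.6
yellow 337 off x,y [-3.3 -0.8] size [15.3 85.7] yaw 0.005 z 90.3
target [ 656.4 -171.3  200. ]
t 33.4 pos [609.  -96.7 217.3] shift [-0.791  0.396  0.174] turn [ 0.001  0.001 -0.003] gap 0.355 F [ 0.1  0.5 -0.6] q7 [ 0.05  0.69  0.06  1.62 -0.05  0.83  0.23]
```

View pics/scene14.png

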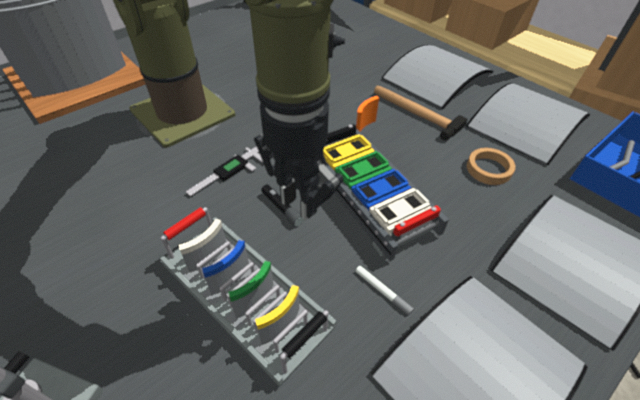

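View pics/side14.png

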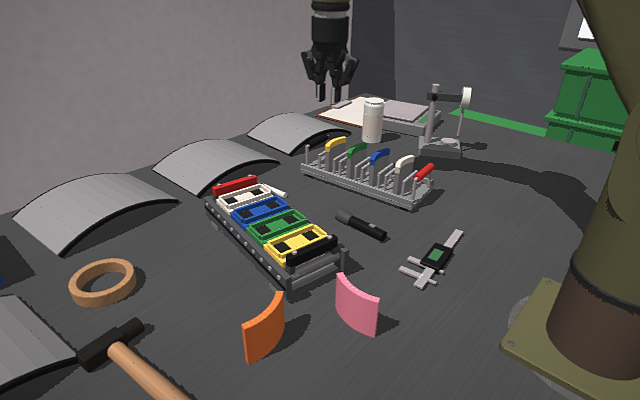

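In the rack, counting from the red handle, white (px 200,235), blue (224,258), green (250,280) and yellow (277,307) all stand upright, and the lane is empty. The arm is clear, so I'm handing in.

```bash
python3 -c "
from cell import arm
print(arm.finish_job())"
```

```text
the job is handed in; nothing more can be done
None
```

All four plates are in the rack in lane order: white next to the red handle, then blue, green, and yellow next to the black handle. I gripped each from above, lowered it until the wrist force showed the floor carrying it, released it and backed off. I handed in at about 33 s; no verdict is reported.

- **Final scene camera:** each plate was within 2.5 mm of its place along the rack and 1.2 mm across. Yaw was within 0.01 rad. The top edges read 91–92 mm, and a plate standing on the floor should read 92 mm.
- **Wrist camera disagreement:** the last wrist view gave offsets up to 3.3 mm and yaw up to 0.09 rad. It did not catch the whole of some trims: the measured outlines of blue, green and yellow came out too small. Close wrist views after their own placements put white, blue and green within 2.5 mm. Yellow had no close wrist check after its release.
- **Calibration limit:** the scene and wrist cameras differ by about 2 mm on the rack's position along its length, which is within the stated calibration.
- **Not checked by measurement:** I judged that the plates are upright and at rest from the pictures and top heights only.

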